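# Clear the test fixture's sprung cover and hold it at the interlock mark

### The job

The safety interlock of the board test fixture is about to be checked, but a shielded module has been left lying on its sloping cover. First stand the module on edge in one of the two free slots of the leaning rack, plain edge down, and let go of it; then take the cover by its bar handle, lift it against its spring to the 30-degree mark (the one long line on the quadrant at the cover's side) and finish while still holding it there. Do not lift the cover before the module is in the rack, and leave the stored module and everything else on the bench where they are.

Things in the scene. Friction and masses are not known exactly. Their poses are not given: they have to be found in the camera images.
- fixture: Board test fixture, fixed to the bench: grey case 160 deep x 180 wide, 55 mm high in front, 130 at the back; its white cover slopes 25 degrees, low edge in front, hinged along the high back edge. Origin: centre of the underside, on the bench; x to its back, y to its left. The front (connector strip, two sockets, rocker) faces the robot, turned at most 25 degrees.
- quadrant_mark (a point): The 30-degree mark: middle of the one long thick line on the aluminium quadrant plate that stands on the fixture's left side, 99 mm from its middle, 70 to 100 mm from the hinge line, up to 162 mm above the bench. Short lines: 0, 10, 20 and 40 degrees. A pointer on the cover's left edge runs over it.
- cover (a joint): Opening angle of the cover, rad: 0 closed, 0.524 (30 degrees) with its pointer on the long line, stop at 1.2. Plate 180 x 188 x 4 mm; opening lifts the front edge, about the hinge line at the back. Spring and weight shut it: about 4 N at the handle when closed, 6.5 N at 30 degrees; it falls shut when let go.
- cover_hinge (a point): Middle of the cover's hinge line, which runs along the fixture's y axis: in the fixture's frame x = 78, y = 0, z = 130 mm. The cover's upper face lies 4 mm off this line, square to the cover. Orientation turns with the cover: x up the slope toward the back, y to the left, z square out of the cover.
- pull_bar (a point): Middle of the handle's bar: round steel, 10 mm diameter, 96 mm long, parallel to the hinge line, on posts 40 mm either side of its middle. Bar axis 30 mm above the cover's upper face; in the cover_hinge frame it lies at x = -150, y = 0, z = 34 mm (154 mm from the hinge line). Turns with the cover; axes as for cover_hinge.
- pull: The bar handle itself (bar and two posts), fixed on the cover. Origin: on the cover's upper face between the feet of the posts, 30 mm under the bar; axes as for cover_hinge.
- module: The module to put away: flat aluminium box 70 x 56 x 20 mm, 0.09 to 0.18 kg, two brass connectors sticking 10 mm out of one 56 mm end. It starts flat on the closed cover behind the handle, connectors up the slope. Origin: centre of the face on the cover; x along the 70 mm to the connectors, y along the 56 mm, z along the 20 mm. Its two 70 mm side faces, 56 mm apart, are free to grip.
- module_mid (a point): Centre of the module's box: 10 mm along z from its origin; axes as for the module.
- rack: Rack, fixed to the bench: dark steel base 140 deep x 70 wide, level floor 10 mm above the bench. Origin: centre of the underside; x to its back, y to its left; front faces the robot, turned at most 23 degrees. Four dividers, upside-down U of 4 mm rod, 42 mm wide, 44 long, lean back (top toward +x) 30 degrees from upright, feet at x = -55, -21, 13 and 47 mm. The rear slot holds a stored module.
- slot_1 (a point): Front slot, free, 25 mm clear between the first and second divider: the point where the centre of the module's box comes when it stands on its plain 56 mm end, connectors up, and leans back 30 degrees on the divider behind it (in the rack's frame x = -15, y = 0, z = 45 mm). Axes as for the rack.
- slot_2 (a point): Second slot, free, between the second and third divider: the same point there (in the rack's frame x = 19, y = 0, z = 45 mm). Axes as for the rack.
- stored: Module of the same kind that stands in the third, rearmost slot of the rack, connectors up. Leave it.
- side_cutters: Bystander: side cutters, 50 x 131 x 14 mm, lying flat at the left.
- screwdriver: Bystander: screwdriver, 159 mm long, lying near the front edge of the bench.
- mug: Bystander: mug, 97 mm high, at the right.
- multimeter: Bystander: handheld multimeter, 132 x 66 x 39 mm, lying at the right.
- flux_bottle: Bystander: round bottle, 28 mm wide, 82 mm high, at the left.
- solder_reel: Bystander: solder reel, 56 mm wide, 63 mm high, at the back.
- carton: Bystander: small parts carton, 40 x 62 x 26 mm, behind the rack.
- tweezers: Bystander: tweezers, 126 mm long, lying near the front edge of the bench.
There are look-alikes about, which are no part of the job. Leave any purple look-alike of the module alone.

How it is judged:
By the outcome, as a careful person would: the job done as asked, in the order asked, and still so for the second after the job is handed in, while the arm keeps its last pose, push and grip.
It also fails if it takes over 61 s, if anything falls off the work surface, if the arm or the gripper's body presses on something with over 40 N, if the wrist force passes 120 N, or if a joint passes its speed limit or range.

### The arm

A 6-joint arm with a two-finger parallel gripper is mounted at the origin on a cart in front of the work surface, level with it; the furniture and walls round the work are solid. World frame = base frame: x ahead of the robot, y to its left, z up, the work surface at z = 0. Lengths are in mm, angles in rad, forces in N, time in s.
With the tool pointing down it reaches from about 275 to 1000 mm from the base axis. Payload 8.4 kg.
Tool frame: the origin (TCP) lies at the very end of the fingers, on their centre line; the grasp point (between the pads) lies 19 mm behind it (env.tcp_to_grasp is the z of the grasp point in the tool frame, in mm); z points along the fingers, y is the direction in which the jaws open and shut (so a half turn about z gives the same grasp; the last joint's range is limited). The gripper opens to 85 mm and grips with 20 to 120 N. Pads are 22 mm wide; open, the fingers measure 114 mm over their backs; the gripper's body (76 mm by 85 mm) begins 54 mm behind the grasp point. The pads swing forward as they close: fully open they stand 13 mm farther back than shut.
Start: joints at [1.289, 0.353, 1.633, -0, 1.155, -0.002], TCP at [172.601, 600.697, 231.281] pointing down, gripper open.
Joint ranges: [-2.63, 2.63], [-0.92, 2.1], [0.06, 2.66], [-1.3, 4.44], [0, 2.69], [-3.02, 3.02]. Speed limits (rad/s): [2.22, 2.22, 2.79, 3.14, 3.14, 3.14].

### API

Orientations are given as [roll, pitch, yaw] about the fixed x, y, z axes, in that order (R = Rz(yaw) Ry(pitch) Rx(roll)).
In Python, from rig import get_state, vision, workorder, env gives the robot as it stands.
- The arm moves only by the tool carry_out, never from a script. Its argument "series" is a list of rows, each a list of 3 entries, a list of its own where there are three numbers: the shift along the tool's x, y, z in cm, then the turn, a rotation vector about the tool's x, y, z in rad, then the finger opening in cm, from 0 to 8.54. A call has 1 to 20 rows; each row is the pose to reach, as a shift and turn from the pose commanded when the call began, along the tool's axes at that moment; what a row does not reach only later rows make up. A row lasts 1/8 s, in which the tool goes at most 62.5 mm and 10.7 degrees, less where a joint would pass 70% of its speed; a pose out of reach is approached as far as the arm can. A call with a gripper value outside its range is refused whole. The fingers move at their own pace and stop on an object; "newtons" is the grip in N (left out, the last holds). Time passes only in rows, so rows that repeat a pose let the fingers close. It gives the time, the measured TCP pose, the force and the opening at its end, in the units of the state.
- get_state(): the state, without advancing time (a new reading comes with each control period).
- vision.camera(name): name is "scene" or "top" or "wrist"; returns a dict with "color" (400x640x3 uint8, blue, green, red), "range_z" (400x640 float32, mm along the optical axis (not along the pixel's ray), 0 where there is no reading), "fov_y" (degrees; the focal length in pixels is half the picture's height over the tangent of half this angle, whatever the lens; pixels are square), "cx", "cy" (the principal point, pixels), "k1" (the pictures are not rectified: a ray, as slopes to the right and down, at radius r is drawn at 1 + k1 r^2 times it, then the intrinsics apply), "rvec" (rotation vector, rad) and "tvec" (3), from world to camera coordinates, as OpenCV has them. Camera axes: x right, y down, z forward; pixel columns grow to the right and rows downward; lengths in mm; the calibration is good to about 2 mm. A picture is of the moment at which its call begins.
- workorder.hand_in(): hands the job in, once; it reports no verdict.
The state is a dict: "time": time; "q": joint angles; "dq": joint speeds; "joint_efforts": joint torques, N m; "tcp_pos": TCP position; "tool_rot": TCP orientation; "wrist_force": force on the tool from outside, world axes, zero at the start; "ft_torque": the same for the moment, N m; "grip_width": finger opening in mm.
Only numpy, scipy, OpenCV 4.12 (cv2) and the standard library are available. Lean on these libraries where they do the work, as an engineer would, in place of code of your own. Each camera call takes 0.05 s, during which the arm holds its last target.

## Working session

There is one attempt and no reset: what is moved stays moved. The work goes in short steps, Python scripts to look and compute and a tool call to move; the robot and the scene stay as the last step left them, time stands still between calls to the robot, and variables do not carry over. Pictures are saved under pics/ and viewed, and the job is handed in when it is done.

Besides the shell and the picture viewer there is one more tool, called after "Request:" as a command line: name --argument value ..., lists and objects as JSON in quotes. carry_out: Moves the arm, as the interface text tells. Its arguments: {"type":"object","properties":{"series":{"type":"array","items":{"type":"array"}},"newtons":{"type":"number"}},"required":["series"]}

```bash
ls -la; mkdir -p pics
cat > h.py <<'E'
import numpy as np, cv2
from scipy.spatial.transform import Rotation as R
from rig import get_state, vision, workorder, env
def K(c):
    f=200/np.tan(np.radians(c['fov_y'])/2); return f
def cam(n,name=None):
    c=vision.camera(n)
    if name: cv2.imwrite('pics/%s.png'%name,c['color']); np.save('pics/%s.npy'%name,np.array([c],dtype=object),allow_pickle=True)
    return c
def load(name): return np.load('pics/%s.npy'%name,allow_pickle=True)[0]
def ray(c,u,v):
    f=K(c); x=(np.asarray(u,float)-c['cx'])/f; y=(np.asarray(v,float)-c['cy'])/f
    a,b=x.copy(),y.copy()
    for _ in range(30):
        s=1+c['k1']*(a*a+b*b); a,b=x/s,y/s
    return a,b
def unproj(c,u,v,z=None):
    a,b=ray(c,u,v)
    if z is None: z=c['range_z'][np.asarray(v).astype(int),np.asarray(u).astype(int)]
    P=np.stack([a*z,b*z,z+0*a],-1)
    Rm=cv2.Rodrigues(np.array(c['rvec'],float))[0]; t=np.array(c['tvec'],float).ravel()
    return (P-t)@Rm
def proj(c,P):
    Rm=cv2.Rodrigues(np.array(c['rvec'],float))[0]; t=np.array(c['tvec'],float).ravel()
    p=np.atleast_2d(P)@Rm.T+t; a=p[:,0]/p[:,2]; b=p[:,1]/p[:,2]; s=1+c['k1']*(a*a+b*b); f=K(c)
    return np.stack([a*s*f+c['cx'],b*s*f+c['cy']],-1)
def cloud(c):
    v,u=np.mgrid[0:400,0:640]; P=unproj(c,u.ravel(),v.ravel()).reshape(400,640,3); P[c['range_z']<=0]=np.nan; return P
E
python3 - <<'E'
from h import *
for n in ['scene','top','wrist']:
    c=cam(n,n+'0'); print(n,c['fov_y'],c['cx'],c['cy'],c['k1'],c['rvec'],c['tvec'])
print(get_state()); print(env.tcp_to_grasp,[a for a in dir(env) if a[0]!='_'])
E
```

```text
total 12
drwxr-xr-x  3 agent agent 4096 Dec  5 22:39 .
drwxr-xr-x 23 root  root  4096 Dec  5 22:39 ..
drwxr-xr-x  2 agent agent 4096 Dec  5 22:39 pics
scene 45.03655840318339 319.34099087242663 199.20228188257676 0.008798509841824327 [ 0.68816893 -2.40610257  1.40221663] [ 445.88829132  259.14891933 1610.88249435]
top 44.613201349908266 307.71678770876235 200.7582337252219 -0.12891615815441773 [ 2.14335353 -2.16526767  0.12535915] [ -12.75844568  560.46633255 1559.11637448]
wrist 63.6470168324521 323.3635841299073 202.75174378102182 -0.03462443479551652 [-2.32845038 -1.75363869 -0.23620997] [-623.8253532   -34.69098171  377.03666299]
{'time': 0.15, 'q': array([ 1.28860273e+00,  3.53501357e-01,  1.63396958e+00,  1.20427503e-05,
        1.15517402e+00, -2.39959983e-03]), 'dq': array([ 0.00020513, -0.00225902, -0.00249275, -0.00038831,  0.00012917,
       -0.00084765]), 'joint_efforts': array([ 1.98848566e-04, -6.05635643e+01, -3.42337453e+01,  4.59735895e-05,
        6.24132444e-03, -3.03741842e-05]), 'tcp_pos': array([172.49446251, 600.35071249, 230.72376169]), 'tool_rot': array([-3.14054038e+00, -1.35374391e-05,  2.86179378e+00]), 'wrist_force': array([ 0.42226185, -0.09434482,  0.30676925]), 'ft_torque': array([-0.05929217, -0.01298031, -0.01244204]), 'grip_width': 85.44837165152639}
-18.700000000000003 ['IKError', 'tcp_to_grasp']
```

View pics/scene0.png

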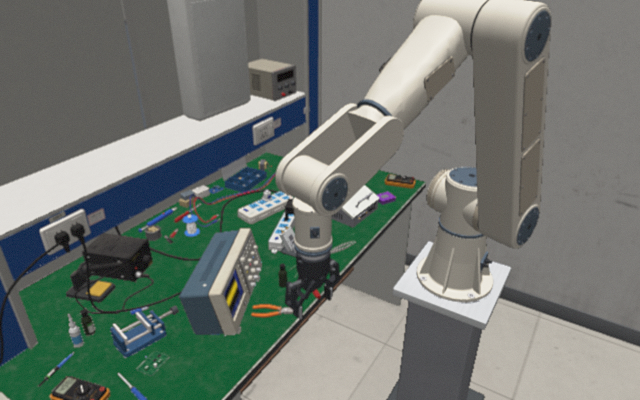

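View pics/top0.png

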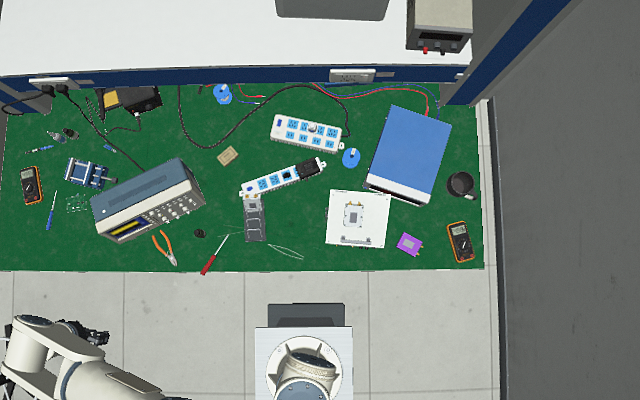

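View pics/wrist0.png

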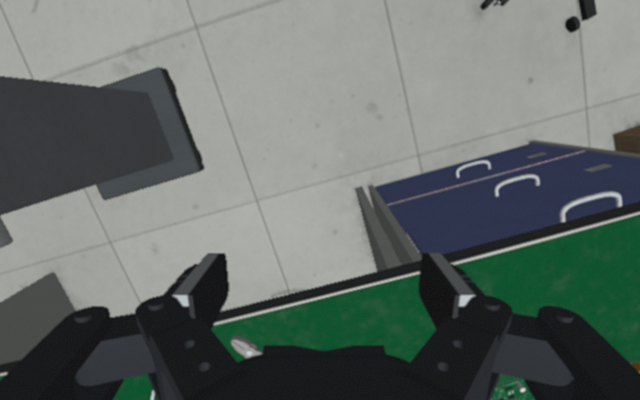

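The top view shows the fixture at about (358,218), with the module at (354,215) and the bar at (356,240). The rack is at (255,217) and the purple look-alike at (409,243). I'll zoom in and fit the poses.

Run:
```python
from h import *
c=load('top0'); P=cloud(c)
im=c['color']; a=cv2.resize(im[180:280,225:385],None,fx=5,fy=5,interpolation=cv2.INTER_CUBIC); cv2.imwrite('pics/topz.png',a[:,:])
for (u,v) in [(330,191),(389,194),(385,248),(327,244),(357,205),(354,215),(343,240),(370,241),(246,198),(262,198),(245,240),(265,240),(400,240),(200,262)]:
    print(u,v,P[v,u].round(1))
c=load('scene0'); im=c['color']; cv2.imwrite('pics/scz.png',cv2.resize(im[150:270,220:420],None,fx=4,fy=4,interpolation=cv2.INTER_CUBIC))
```

```text
330 191 [577.4 -87.8 134. ]
389 194 [ 566.1 -269.2  135. ]
385 248 [ 404.2 -272.1    3.2]
327 244 [419.8 -80.6  -0.5]
357 205 [ 533.1 -169.8  135.3]
354 215 [ 503.6 -160.9  124.2]
343 240 [ 428.3 -127.4   98.9]
370 241 [ 425.7 -216.1   60. ]
246 198 [565.3 177.6  82.1]
262 198 [573.8 133.4  13.5]
245 240 [435.1 190.    9.8]
265 240 [434.5 123.6  11.7]
400 240 [ 429.  -318.8   25.2]
200 262 [363.4 341.2   1.8]
```

View pics/topz.png

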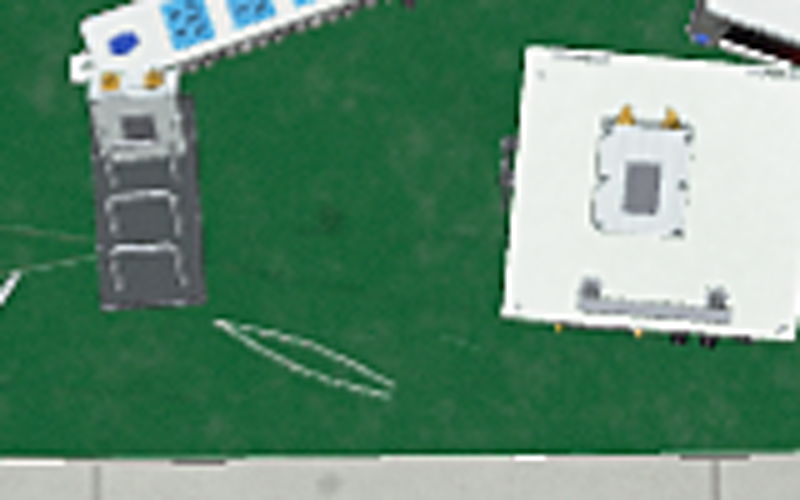

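View pics/scz.png

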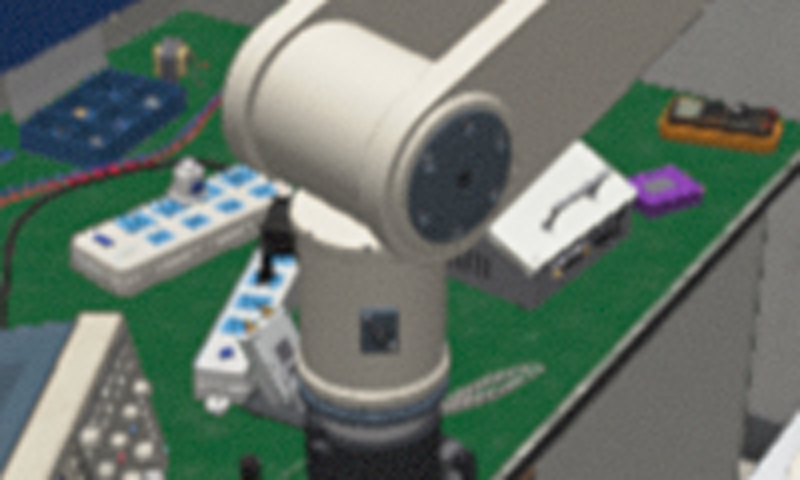

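Run:
```python
from h import *
c=load('top0'); P=cloud(c); im=c['color']
# wrist cam mount relative to tool
w=load('wrist0'); s=get_state()
Rt=R.from_euler('xyz',s['tool_rot']).as_matrix(); Rc=cv2.Rodrigues(np.array(w['rvec']))[0]; C=-Rc.T@np.array(w['tvec']).ravel()
print('cam in tool',(Rt.T@(C-s['tcp_pos'])).round(1)); print('cam axes in tool\n',(Rt.T@Rc.T).round(3)); print('tool R\n',Rt.round(3))
# cover plane: white pixels
hsv=cv2.cvtColor(im,cv2.COLOR_BGR2HSV)
m=np.zeros((400,640),bool); m[188:250,322:394]=1
m&=(hsv[...,1]<40)&(hsv[...,2]>205)&(P[...,2]>50)
Q=P[m]; 
for it in range(10):
    A=np.c_[Q[:,:2],np.ones(len(Q))]; k=np.linalg.lstsq(A,Q[:,2],rcond=None)[0]; r=Q[:,2]-A@k; Q=Q[abs(r)<max(3*np.median(abs(r)),2)]
n=np.array([-k[0],-k[1],1]); n/=np.linalg.norm(n); print('plane n',n.round(4),'tilt',np.degrees(np.arccos(n[2])),'std',r.std(),len(Q))
yaw=np.arctan2(-n[1],-n[0]); print('fixture yaw from normal',np.degrees(yaw))
q=proj(c,Q).astype(np.float32)
Qxy=Q[:,:2].astype(np.float32); rr=cv2.minAreaRect(Qxy); print('rect',rr)
# rack floor
m=np.zeros((400,640),bool); m[190:246,235:272]=1
m&=(P[...,2]>4)&(P[...,2]<16)&(hsv[...,2]<130)&(hsv[...,1]<90)
rr=cv2.minAreaRect(P[m][:,:2].astype(np.float32)); print('rack',rr,m.sum(),P[m][:,2].mean()); print(cv2.boxPoints(rr))
rr=cv2.minAreaRect(np.argwhere(m)[:,::-1].astype(np.float32));print(cv2.boxPoints(rr))
```

```text
cam in tool [  67.1   -0.2 -140.6]
cam axes in tool
 [[-0.    -0.964 -0.267]
 [ 1.     0.    -0.001]
 [ 0.001 -0.267  0.964]]
tool R
 [[-0.961  0.276 -0.   ]
 [ 0.276  0.961 -0.001]
 [ 0.    -0.001 -1.   ]]
plane n [-0.4217  0.0389  0.9059] tilt 25.057803710701897 std 2.9506269492279653 2458
fixture yaw from normal -5.265424156998299
rect ((494.6072998046875, -173.60873413085938), (188.35858154296875, 164.4586944580078), 84.62646484375)
rack ((515.512939453125, 159.45091247558594), (81.18132019042969, 169.6700439453125), 86.62617492675781) 511 10.099337498542091
[[428.4362   123.92317 ]
 [597.81213  113.938034]
 [602.5897   194.97865 ]
 [433.21375  204.96379 ]]
[[240.76184 240.55684]
 [243.88632 189.52364]
 [268.      190.99998]
 [264.87552 242.03319]]
```

```bash
cat >> h.py <<'E'
def delta(pos,Rm,p0=None,R0=None,prt=True):
    s=get_state(); 
    if R0 is None: R0=R.from_euler('xyz',s['tool_rot']).as_matrix()
    if p0 is None: p0=s['tcp_pos']
    d=R0.T@(np.array(pos)-p0)/10; r=R.from_matrix(R0.T@Rm).as_rotvec()
    if prt: print('shift cm',d.round(2),'turn',r.round(4))
    return d,r
def toolR(yaw,phi):
    # tool x toward robot (at phi=0), y=left of frame, z down tilted forward by phi(rad), frame yaw
    z=np.array([np.sin(phi),0,-np.cos(phi)]); y=np.array([0,1.,0]); x=np.cross(y,z)
    return R.from_euler('z',yaw).as_matrix()@np.stack([x,y,z],1)
E
python3 - <<'E'
from h import *
delta([430,160,290],toolR(np.radians(-3),0))
delta([400,-175,300],toolR(np.radians(-5.3),0))
E
```

```text
shift cm [-36.91 -35.22  -5.89] turn [-1.000e-03 -1.000e-04 -2.274e-01]
shift cm [-43.28 -68.24  -6.86] turn [-1.000e-03 -1.000e-04 -1.873e-01]
```

Request:
carry_out --series '[[[-3, -4, -3], [0, 0, -0.03], 8.5], [[-7, -8, -6], [0, 0, -0.06], 8.5], [[-12, -12, -6], [0, 0, -0.1], 8.5], [[-17, -17, -6], [0, 0, -0.13], 8.5], [[-22, -22, -6], [0, 0, -0.16], 8.5], [[-27, -27, -6], [0, 0, -0.19], 8.5], [[-32, -32, -6], [0, 0, -0.22], 8.5], [[-37, -35.2, -6], [0, 0, -0.227], 8.5], [[-37, -35.2, -6], [0, 0, -0.227], 8.5], [[-37, -35.2, -6], [0, 0, -0.227], 8.5]]'

```text
time: 1.4
tcp_pos: [431.8, 158.6, 291.1]
tool_rot: [-3.141, -0.0, 3.085]
wrist_force: [-0.8, 0.3, 0.5]
grip_width: 85.1
```

Run:
```python
from h import *
s=get_state(); print(s['time'],s['q'].round(3),s['tcp_pos'].round(1),s['tool_rot'].round(3))
c=cam('wrist','w1'); c2=cam('scene','s1')
cv2.imwrite('pics/s1z.png',cv2.resize(c2['color'][140:290,240:440],None,fx=4,fy=4,interpolation=cv2.INTER_CUBIC))
```

```text
1.4 [ 0.349  0.031  1.898 -0.     1.213 -1.166] [431.8 158.6 291.1] [-3.141 -0.     3.085]
```

View pics/w1.png

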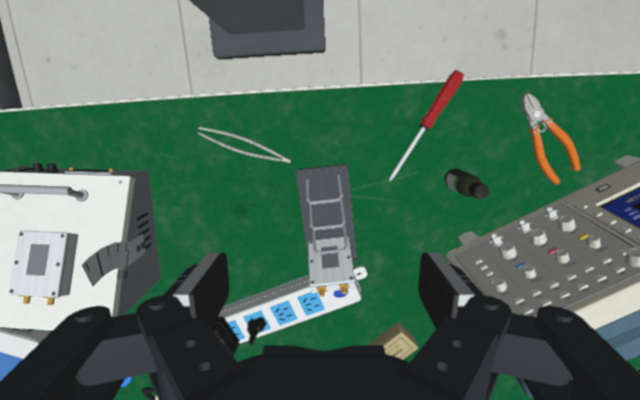

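View pics/s1z.png

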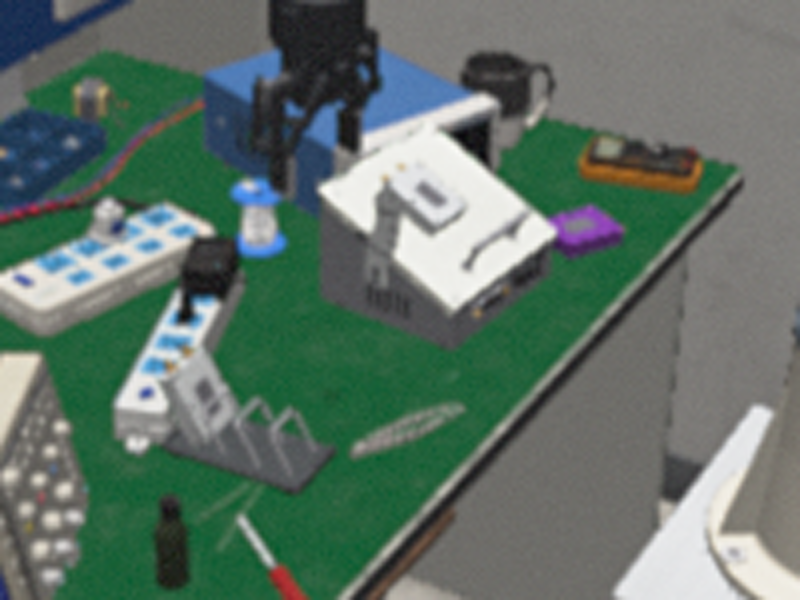

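Run:
```python
from h import *
c=load('w1'); im=c['color']
cv2.imwrite('pics/w1r.png',cv2.resize(im[150:300,270:390],None,fx=4,fy=4,interpolation=cv2.INTER_CUBIC))
cv2.imwrite('pics/w1f.png',cv2.resize(im[150:320,0:170],None,fx=3.5,fy=3.5,interpolation=cv2.INTER_CUBIC))
```

```text
(no output)
```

View pics/w1r.png

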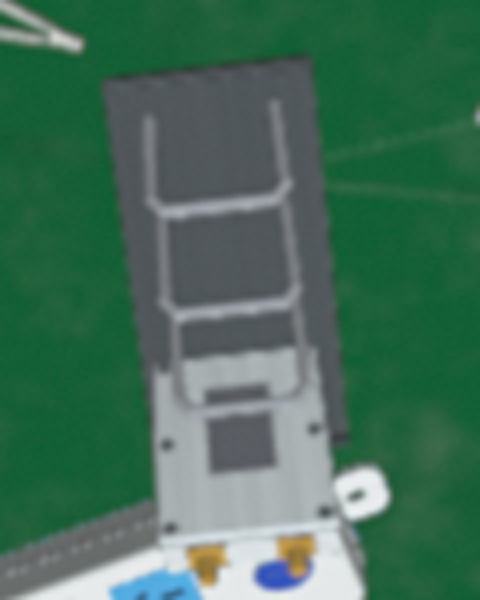

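View pics/w1f.png

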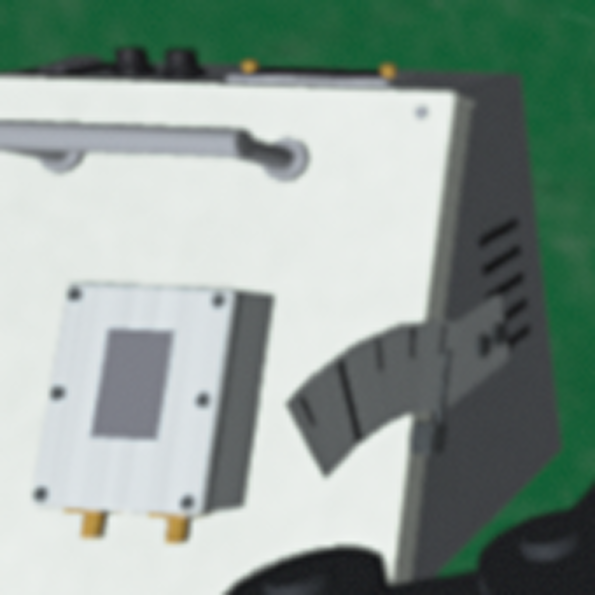

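```bash
cat > fit.py <<'E'
from h import *
from scipy.optimize import least_squares
def fitpose(obs,x0):
    # obs: list of (cam, local pts Nx3, px Nx2), pose x,y,yaw
    def res(p):
        Rm=R.from_euler('z',p[2]).as_matrix(); o=[]
        for c,L,px in obs: o.append((proj(c,np.array(L,float)@Rm.T+[p[0],p[1],0])-px).ravel())
        return np.concatenate(o)
    s=least_squares(res,x0,x_scale=[10,10,.05],loss='soft_l1'); return s.x,res(s.x).reshape(-1,2)
def un(px,f,ox,oy): return (np.array(px,float)+.5)/f-.5+[ox,oy]
E
python3 - <<'E'
from fit import *
c=load('w1')
L=[(-70,35,10),(-70,-35,10),(70,35-0,10),(-55,20,10),(-55,-20,10),(-33,0,48),(1,0,48)]
px=un([(311,58),(104,80),(346,438),(275,102),(150,117),(223,206),(237,306)],4,270,150)
x,r=fitpose([(c,L,px)],[500,155,0]); print('rack w1',x,np.degrees(x[2])); print(r.round(1))
t=load('top0')
L2=[(-70,35,10),(-70,-35,10),(70,-35,10),(-33,0,48),(1,0,48)]
px2=un([(105,307),(205,302),(192,97),(148,248),(143,198)],5,225,180)
x,r=fitpose([(t,L2,px2)],[500,155,0]); print('rack top',x,np.degrees(x[2])); print(r.round(1))
x,r=fitpose([(c,L,px),(t,L2,px2)],[500,155,0]); print('both',x,np.degrees(x[2]))
delta([430,-150,290],toolR(np.radians(-5),0))
# module pts quick
th=np.radians(25)
E
```

```text
rack w1 [5.01234930e+02 1.59651147e+02 5.77784181e-02] 3.3104595064022404
[[ 0.7 -0.9]
 [-0.3 -0.4]
 [ 1.1  1. ]
 [-0.5  0.5]
 [ 0.9  0.1]
 [-0.5 -0.5]
 [-0.9  0.4]]
rack top [5.00905292e+02 1.59029096e+02 7.00272499e-02] 4.012265867637132
[[-0.3  1. ]
 [ 0.8  0.3]
 [ 0.4 -0.7]
 [-0.5  0. ]
 [-0.2 -0.5]]
both [5.01207968e+02 1.59591591e+02 5.88972914e-02] 3.374566219354939
shift cm [ -1.61 -30.99   0.1 ] turn [ 0.0001 -0.0008  0.0334]
```

Request:
carry_out --series '[[[0, -5, 0], [0, 0, 0.01], 8.5], [[0, -10, 0], [0, 0, 0.02], 8.5], [[0, -15, 0], [0, 0, 0.03], 8.5], [[0, -20, 0], [0, 0, 0.03], 8.5], [[0, -25, 0], [0, 0, 0.03], 8.5], [[0, -30, 0], [0, 0, 0.03], 8.5], [[0, -31.5, 0], [0, 0, 0.03], 8.5], [[0, -31.5, 0], [0, 0, 0.03], 8.5]]'

```text
time: 2.5
tcp_pos: [414.4, -153.8, 291.1]
tool_rot: [3.141, -0.0, 3.058]
wrist_force: [0.2, 0.1, 0.4]
grip_width: 84.9
```

Run:
```python
from h import *
s=get_state(); print(s['time'],s['q'].round(3),s['tcp_pos'].round(1),s['tool_rot'].round(3))
c=cam('wrist','w2')
im=c['color']
cv2.imwrite('pics/w2z.png',cv2.resize(im[120:330,200:460],None,fx=3,fy=2.8,interpolation=cv2.INTER_CUBIC))
```

```text
2.5 [-0.359 -0.     1.93   0.     1.213 -1.847] [ 414.4 -153.8  291.1] [ 3.141 -0.     3.058]
```

View pics/w2.png

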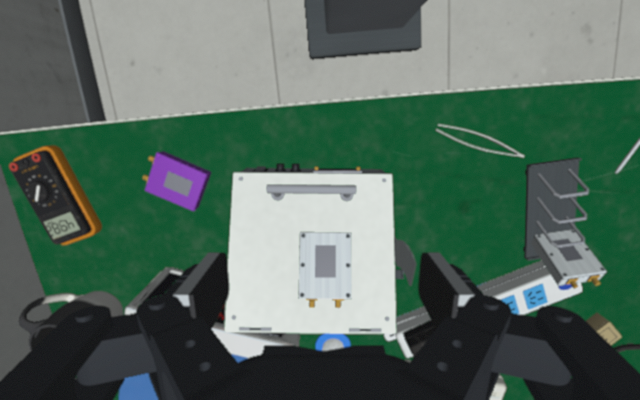

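View pics/w2z.png

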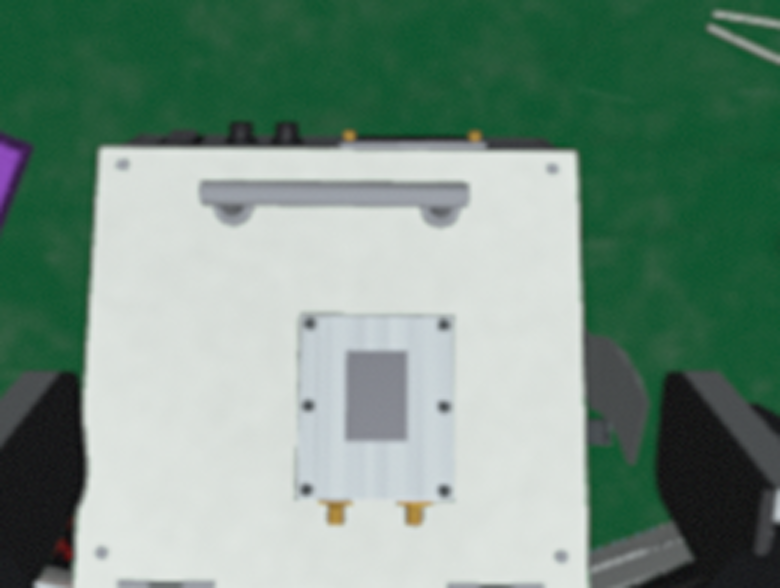

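```bash
cat > fx.py <<'E'
from fit import *
th=np.radians(25)
def hingeT(p,op=0.0):
    # fixture pose p=(x,y,yaw); returns R,t of cover_hinge
    Rz=R.from_euler('z',p[2]).as_matrix(); a=th-op
    Rc=np.array([[np.cos(a),0,-np.sin(a)],[0,1,0],[np.sin(a),0,np.cos(a)]])
    return Rz@Rc, Rz@np.array([78,0,130])+[p[0],p[1],0]
E
python3 - <<'E'
from fx import *
c=load('w2'); w1=load('w1')
U=lambda p:(np.array(p,float)+.5)/[3,2.8]-.5+[200,120]
bar=U([(200,193),(470,195)]); cor=U([(99,147),(578,151)])
bars=[(-150,-48,34),(-150,48,34)]
cor1=un([(457,92)],3.5,0,150)
tc=load('top0'); bt=un([(578,303),(731,315)],5,225,180)  # bar ends top image
def res(v,full=False):
    Rm,t=hingeT(v[:3]); f=lambda L:np.array(L,float)@Rm.T+t
    o=[proj(c,f(bars))-bar, proj(c,f([(v[3],-90,4),(v[3],90,4)]))-cor, proj(w1,f([(v[3],90,4)]))-cor1]
    return np.concatenate(o).ravel()
s=least_squares(res,[480,-175,-.09,-185],x_scale=[10,10,.05,10],loss='soft_l1'); v=s.x
print('fixture',v.round(3),np.degrees(v[2])); print(res(v).reshape(-1,2).round(1))
Rm,t=hingeT(v[:3]); 
print('top bar resid',(proj(tc,np.array(bars)@Rm.T+t)-bt).round(1))
print('pull_bar',(Rm@[-150,0,34]+t).round(1),'hinge',t.round(1))
mod=U([(299,314),(454,315),(453,500),(295,499)]); mloc=np.array([(-35,-28,24),(-35,28,24),(35,28,24),(35,-28,24)],float)
mod1=un([(72,285),(236,291),(205,513),(35,505)],3.5,0,150)
def mp(m): 
    Z=R.from_euler('z',m[2]).as_matrix(); return (mloc@Z.T+[m[0],m[1],0])@Rm.T+t
rs=lambda m:np.concatenate([proj(c,mp(m))-mod,proj(w1,mp(m))-mod1]).ravel()
s=least_squares(rs,[-80,0,0],x_scale=[10,10,.05]); m=s.x; print('module in cover',m.round(2),np.degrees(m[2])); print(rs(m).reshape(-1,2).round(1))
Rmod=Rm@R.from_euler('z',m[2]).as_matrix(); mid=Rm@np.array([m[0],m[1],14])+t
print('mid',mid.round(1)); print(Rmod.round(3))
np.savez('poses.npz',fix=v[:3],mod=m,Rmod=Rmod,mid=mid,rack=[501.2,159.6,0.059])
# depth check of cover with wrist cam
P=cloud(c); Q=P[150:260,240:290].reshape(-1,3); Q=Q[np.isfinite(Q).all(1)]; d=((Q-t)@Rm)[:,2]; print('cover plane height median (exp 4)',np.median(d))
q=proj(c,mp(m)).astype(int); Q=P[q[0,1]+8:q[2,1]-8,q[0,0]+6:q[2,0]-6].reshape(-1,3); print('module top (exp 24)',np.nanmedian(((Q-t)@Rm)[:,2]))
E
```

```text
fixture [ 4.95485e+02 -1.74158e+02 -9.40000e-02 -1.75664e+02] -5.405211497108653
[[ 0.4 -0.1]
 [ 0.5  0.1]
 [ 3.5 -0.1]
 [-2.6  0.1]
 [-4.4 -0. ]]
top bar resid [[ 31.    2.5]
 [-30.3  -2.5]]
pull_bar [ 423.5 -167.3   97.4] hinge [ 573.1 -181.5  130. ]
module in cover [-70.86  16.27   0.  ] 0.17867999943076052
[[ 1.1 -0.6]
 [ 1.6 -0.6]
 [ 2.4  0.6]
 [ 1.2  0.6]
 [-2.1 -1.4]
 [-0.8 -1.1]
 [-1.6  0.9]
 [-2.3  0.5]]
mid [ 504.8 -158.7  112.7]
[[ 0.903  0.091 -0.421]
 [-0.082  0.996  0.04 ]
 [ 0.423 -0.001  0.906]]
cover plane height median (exp 4) 1.8294585321802337
module top (exp 24) 22.192734166015928
```

```bash
cat > fx2.py <<'E'
from fx import *
c=load('w2'); w1=load('w1')
U=lambda p:(np.array(p,float)+.5)/[3,2.8]-.5+[200,120]
bar=U([(200,193),(470,195)]); cor=U([(99,147),(578,151)])
bars=[(-150,-48,34),(-150,48,34)]
cor1=un([(457,92)],3.5,0,150)
tc=load('top0'); bt=un([(731,315),(578,303)],5,225,180)
def res(v):
    Rm,t=hingeT(v[:3]); f=lambda L:np.array(L,float)@Rm.T+t
    o=[proj(c,f(bars))-bar, proj(c,f([(v[3],-94,4),(v[3],94,4)]))-cor, proj(w1,f([(v[3],94,4)]))-cor1,proj(tc,f(bars))-bt]
    return np.concatenate(o).ravel()
s=least_squares(res,[480,-175,-.09,-185],x_scale=[10,10,.05,10],loss='soft_l1'); v=s.x
print('fixture',v.round(3),np.degrees(v[2])); print(res(v).reshape(-1,2).round(1).tolist())
Rm,t=hingeT(v[:3]); 
print('pull_bar',(Rm@[-150,0,34]+t).round(1),'hinge',t.round(1))
mod=U([(299,314),(454,315),(453,500),(295,499)]); mloc=np.array([(-35,-28,24),(-35,28,24),(35,28,24),(35,-28,24)],float)
mod1=un([(72,285),(236,291),(205,513),(35,505)],3.5,0,150)
def mp(m): 
    Z=R.from_euler('z',m[2]).as_matrix(); return (mloc@Z.T+[m[0],m[1],0])@Rm.T+t
rs=lambda m:np.concatenate([proj(c,mp(m))-mod,proj(w1,mp(m))-mod1]).ravel()
s=least_squares(rs,[-80,0,0],x_scale=[10,10,.05]); m=s.x; print('module in cover',m.round(2),np.degrees(m[2])); print(rs(m).reshape(-1,2).round(1).tolist())
Rmod=Rm@R.from_euler('z',m[2]).as_matrix(); mid=Rm@np.array([m[0],m[1],14])+t
print('mid',mid.round(1))
np.savez('poses.npz',fix=v[:3],mod=m,Rmod=Rmod,mid=mid,rack=[501.2,159.6,0.059])
for cc in (c,tc):
    P=cloud(cc); L=(P-t)@Rm
    k=(L[...,0]>-130)&(L[...,0]<-20)&(L[...,1]<-25)&(L[...,1]>-80)&(abs(L[...,2])<20); print('cover plane (exp 4)',np.median(L[k][:,2]))
    k=(abs(L[...,0]-m[0])<28)&(abs(L[...,1]-m[1])<20)&(abs(L[...,2]-24)<20); print('module top (exp 24)',np.median(L[k][:,2]))
    k=(abs(L[...,0]+150)<7)&(abs(L[...,1])<36)&(abs(L[...,2]-34)<12); print('bar top (exp 39)',np.median(L[k][:,2]))
# plan grasp
yawm=np.arctan2(Rmod[1,0],Rmod[0,0]); print('module yaw',yawm)
yv=Rmod[:,1];
E
python3 fx2.py
```

```text
fixture [ 4.95558e+02 -1.74310e+02 -9.40000e-02 -1.75805e+02] -5.361058909255956
[[0.2, 0.0], [0.3, 0.2], [-0.1, -0.1], [0.6, 0.0], [-1.3, -0.0], [0.4, 0.0], [0.3, -0.1]]
pull_bar [ 423.6 -167.6   97.4] hinge [ 573.2 -181.6  130. ]
module in cover [-70.93  16.4    0.  ] 0.13926124782604482
[[1.1, -0.6], [1.6, -0.6], [2.4, 0.6], [1.2, 0.6], [-2.1, -1.4], [-0.8, -1.1], [-1.6, 0.8], [-2.3, 0.5]]
mid [ 504.9 -158.7  112.7]
cover plane (exp 4) 2.193075298465346
module top (exp 24) 22.224420191322896
bar top (exp 39) 35.976032591123506
cover plane (exp 4) 3.8743306079167827
module top (exp 24) 23.789051410530774
bar top (exp 39) 36.89919238975602
module yaw -0.09088629622437594
```

```bash
cat > plan.py <<'E'
from fx import *
d=np.load('poses.npz'); Rmod=d['Rmod']; mid=d['mid']; org=mid-Rmod[:,2]*10
PH=np.radians(10)
# tool in module frame: y=+my ; z tilt
b=np.radians(25)-PH
Tm=toolR(0,-b) # in module axes
# tool origin in module frame
o=np.array([4,-0.5,3.0])
def grasp(): return org+Rmod@o, Rmod@Tm
def place(slot=-15,lift=0.0,up=0.0,back=0.0):
    p=d['rack']; Rz=R.from_euler('z',p[2]).as_matrix()
    mx=np.array([.5,0,np.cos(np.pi/6)]); my=np.array([0,1.,0]); mz=np.cross(mx,my)
    Rm=Rz@np.stack([mx,my,mz],1); c=Rz@(np.array([slot,0,45])+mx*lift+np.array([0,0,up])+np.array([back,0,0]))+[p[0],p[1],0]
    return c-Rm[:,2]*10+Rm@o, Rm@Tm
E
python3 - <<'E'
from plan import *
p,Rg=grasp(); print(p.round(1),Rg.round(3).tolist(), get_state()['tcp_pos'])
delta(p-Rg[:,2]*60,Rg); delta(p,Rg)
pp,Rp=place(lift=0); print(pp.round(1),Rp.round(2).tolist())
E
```

```text
[ 511.4 -159.8  108.1] [[-0.981, 0.091, 0.173], [0.09, 0.996, -0.017], [-0.174, -0.001, -0.985]] [ 414.40336808 -153.18284507  291.13922784]
shift cm [-8.68  0.15 12.4 ] turn [ 0.0026 -0.1749  0.0086]
shift cm [-9.72  0.13 18.3 ] turn [ 0.0026 -0.1749  0.0086]
[494.3 158.7  45. ] [[-0.71, -0.06, 0.71], [-0.04, 1.0, 0.04], [-0.71, 0.0, -0.71]]
```

Request:
carry_out --series '[[[-3, 0.1, 3], [0, -0.06, 0], 8.5], [[-6, 0.1, 6.5], [0, -0.12, 0], 8.5], [[-8.7, 0.1, 10], [0, -0.175, 0.009], 8.5], [[-8.7, 0.1, 12.4], [0.003, -0.175, 0.009], 8.5], [[-9.2, 0.1, 15.4], [0.003, -0.175, 0.009], 8.5], [[-9.5, 0.1, 17], [0.003, -0.175, 0.009], 8.5], [[-9.6, 0.1, 17.7], [0.003, -0.175, 0.009], 8.5], [[-9.6, 0.1, 17.7], [0.003, -0.175, 0.009], 8.5]]'

```text
time: 3.55
tcp_pos: [510.3, -160.9, 114.4]
tool_rot: [-3.14, 0.175, 3.05]
wrist_force: [0.6, -0.4, 0.7]
grip_width: 85.1
```

Run:
```python
from plan import *
s=get_state(); print(s['time'],s['q'].round(3),s['tcp_pos'].round(1),s['wrist_force'].round(1))
p,Rg=grasp(); delta(p,Rg)
c=cam('wrist','w3'); c2=cam('scene','s3')
cv2.imwrite('pics/s3z.png',cv2.resize(c2['color'][130:260,270:440],None,fx=4.6,fy=4.6,interpolation=cv2.INTER_CUBIC))
```

```text
3.55 [-0.334  0.291  2.051  0.067  0.631 -1.864] [ 510.3 -160.9  114.4] [ 0.6 -0.4  0.7]
shift cm [0.02 0.12 0.64] turn [-0.001   0.0004  0.    ]
```

View pics/w3.png

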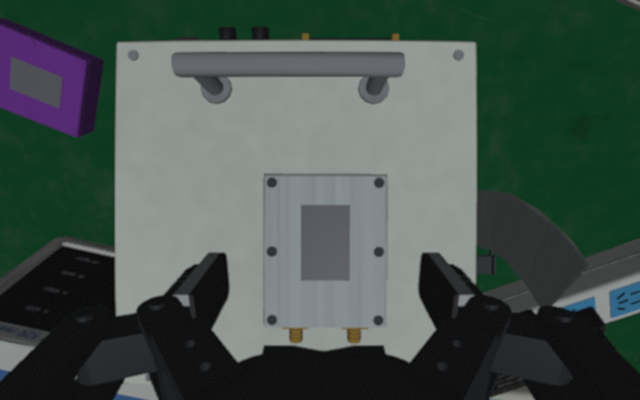

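View pics/s3z.png

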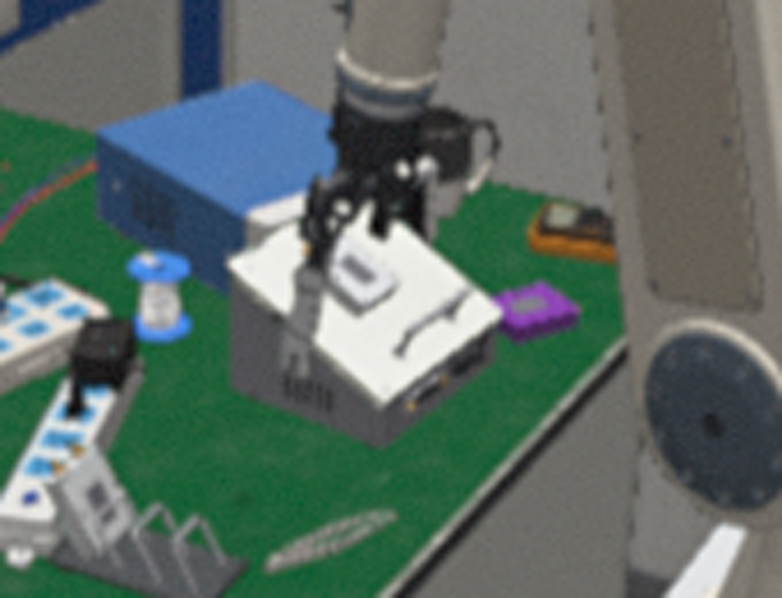

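The module sits between the fingers, spanning (264–387, 175–326). I'll check it against the fit before closing.

Run:
```python
from plan import *
c=load('w3'); L=np.array([(-35,-28,20),(-35,28,20),(35,28,20),(35,-28,20)],float)
print(proj(c,L@Rmod.T+org).round(1).tolist())
print('bar ends',proj(c,(lambda Rm,t:np.array([(-150,-48,34),(-150,48,34)])@Rm.T+t)(*hingeT(d['fix']))).round(1))
P=cloud(c); q=P[190:310,275:375].reshape(-1,3); print('module top z local',np.nanmedian(((q-org)@Rmod)[:,2]), 'cover',np.nanmedian(((P[120:160,200:440].reshape(-1,3)-org)@Rmod)[:,2]))
```

```text
[[264.6, 172.8], [391.1, 172.8], [390.4, 329.8], [265.1, 329.7]]
bar ends [[173.7  64.7]
 [405.1  64.4]]
module top z local 18.155058076792976 cover -2.0215564061330347
```

Request:
carry_out --series '[[[0, 0, 0.4], [0, 0, 0], 8.5], [[0, 0, 0.75], [0, 0, 0], 8.5], [[0, 0, 0.75], [0, 0, 0], 7], [[0, 0, 0.75], [0, 0, 0], 5], [[0, 0, 0.75], [0, 0, 0], 5], [[0, 0, 0.75], [0, 0, 0], 5], [[0, 0, 0.75], [0, 0, 0], 5], [[0, 0, 0.75], [0, 0, 0], 5]]' --newtons 45

```text
time: 4.65
tcp_pos: [511.3, -161.4, 107.1]
tool_rot: [-3.139, 0.175, 3.05]
wrist_force: [-3.5, 0.5, 6.0]
grip_width: 54.8
```

Run:
```python
from plan import *
s=get_state(); print(s['time'],s['q'].round(3),s['tcp_pos'].round(1),s['wrist_force'].round(1),s['grip_width'])
c=cam('wrist','w4')
```

```text
4.65 [-0.334  0.305  2.053  0.069  0.614 -1.866] [ 511.3 -161.4  107.1] [-3.5  0.5  6. ] 54.82602426878158
```

View pics/w4.png

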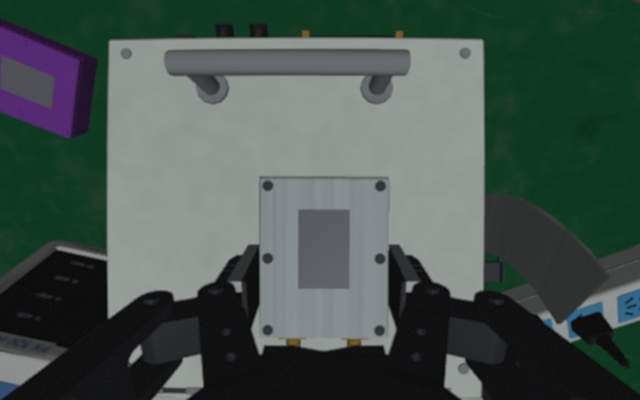

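Request:
carry_out --series '[[[0, 0, -0.5], [0, 0, 0], 5], [[0, 0, -1.5], [0, 0, 0], 5], [[0, 0, -3.5], [0, 0, 0], 5], [[0, 0, -6], [0, 0, 0], 5], [[0, 0, -9], [0, 0, 0], 5], [[0, 0, -12], [0, 0, 0], 5], [[0, 0, -14], [0, 0, 0], 5], [[0, 0, -14], [0, 0, 0], 5]]'

```text
time: 5.7
tcp_pos: [487.9, -159.2, 246.7]
tool_rot: [-3.138, 0.179, 3.05]
wrist_force: [-0.2, 0.5, -0.8]
grip_width: 54.6
```

Run:
```python
from plan import *
s=get_state(); print(s['time'],s['q'].round(3),s['tcp_pos'].round(1),s['wrist_force'].round(1),s['grip_width'])
c=cam('wrist','w5'); im=c['color']
cv2.imwrite('pics/w5z.png',cv2.resize(im[150:370,220:430],None,fx=2.7,fy=2.7,interpolation=cv2.INTER_CUBIC))
for lift in (80,0):
    p,Rp=place(lift=lift); print(p.round(1)); delta(p,Rp)
P=cloud(load('top0'));k=(P[...,2]>25)&(P[...,0]>330)&(P[...,0]<620)&(P[...,1]>215)&(P[...,1]<600); print('left obstacles miny',np.nanmin(P[k][:,1]),P[k][np.nanargmin(P[k][:,1])])
```

```text
5.7 [-0.346  0.071  1.972  0.052  0.926 -1.853] [ 487.9 -159.2  246.7] [-0.2  0.5 -0.8] 54.60755122823106
[534.2 161.1 114.2]
shift cm [ 0.59 32.34 13.13] turn [-0.0734 -0.6078 -0.1348]
[494.3 158.7  45. ]
shift cm [ 5.71 31.75 19.26] turn [-0.0734 -0.6078 -0.1348]
left obstacles miny 318.02392043668584 [558.80561238 318.02392044  42.53942274]
```

View pics/w5z.png

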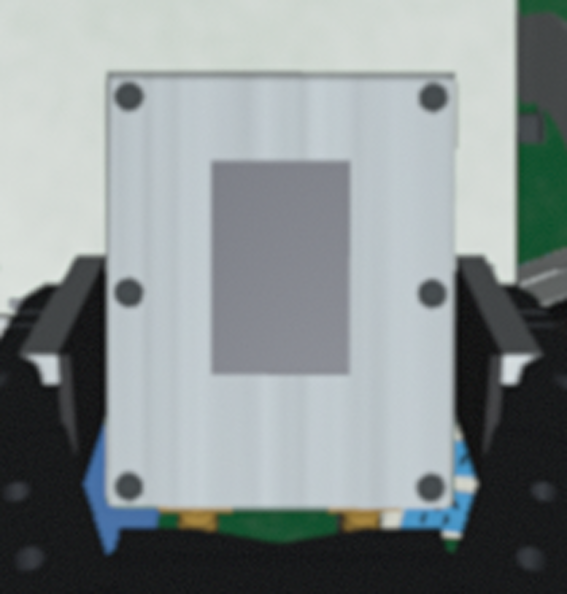

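Run:
```python
from plan import *
c=load('w5'); s=get_state(); Rt=R.from_euler('xyz',s['tool_rot']).as_matrix(); pt=s['tcp_pos']
px=(np.array([(107,74),(454,73),(455,508),(107,507)],float)+.5)/2.7-.5+[220,150]
L=np.array([(-35,-28,20),(-35,28,20),(35,28,20),(35,-28,20)],float)
P=cloud(c); Q=(P[180:335,262:386].reshape(-1,3)-pt)@Rt; Q=Q[np.isfinite(Q).all(1)]
A=np.c_[Q[:,:2],np.ones(len(Q))]; k=np.linalg.lstsq(A,Q[:,2],rcond=None)[0]; res=Q[:,2]-A@k
print('plane in tool',k.round(3),'tiltdeg about y',np.degrees(np.arctan(k[0])),'about x',np.degrees(np.arctan(k[1])),res.std())
# nominal: module in tool frame
R0=Tm.T; t0=-Tm.T@o
def f(v): return R.from_euler('xyz',v[3:]).as_matrix()@R0, t0+v[:3]
def rs(v):
    Rm,t=f(v); q=L@Rm.T+t
    z=(A@np.r_[k])  # observed depth plane
    top=Rm@[0,0,20]+t; n=Rm[:,2]
    zz=top[2]-((Q[::50,0]-top[0])*n[0]+(Q[::50,1]-top[1])*n[1])/n[2]
    return np.r_[(proj(c,q@Rt.T+pt)-px).ravel(), (zz-Q[::50,2])*.1]
sol=least_squares(rs,np.zeros(6),x_scale=[1,1,1,.02,.02,.02]); v=sol.x
print('offset from nominal mm',v[:3].round(2),'deg',np.degrees(v[3:]).round(2)); print(rs(v)[:8].round(2))
# module origin in tool
Rm,t=f(v); print('new o',(-Rm.T@t).round(2), 'tool in mod',Rm.T.round(3).tolist())
np.savez('hand.npz',o=-Rm.T@t,T=Rm.T)
```

```text
plane in tool [  0.272   0.    -17.532] tiltdeg about y 15.215211153467722 about x 0.007170639561223796 0.6579164686818683
offset from nominal mm [-1.25 -0.79  0.42] deg [-0.23 -0.09 -0.15]
[-1.06 -0.64  1.06 -0.47  0.19  0.48 -0.2   0.67]
new o [2.91 0.31 3.72] tool in mod [[-0.966, 0.001, -0.26], [0.003, 1.0, -0.004], [0.26, -0.005, -0.966]]
```

```bash
sed -i 's/^o=np.array.*/o=np.array([2.9,0.1,3.6])/' plan.py
python3 - <<'E'
from plan import *
p,Rp=place(lift=80); delta([490,0,250],Rp); delta([500,150,220],Rp); delta(p,Rp)
E
```

```text
shift cm [ 1.1  15.86 -0.7 ] turn [-0.0734 -0.6078 -0.1348]
shift cm [ 1.99 30.89  2.14] turn [-0.0734 -0.6078 -0.1348]
shift cm [ 0.72 32.38 13.17] turn [-0.0734 -0.6078 -0.1348]
```

Request:
carry_out --series '[[[0.2, 3, 0], [0, 0, 0], 5], [[0.4, 7, -0.3], [-0.01, -0.1, -0.02], 5], [[0.8, 11.5, -0.5], [-0.024, -0.2, -0.045], 5], [[1.1, 16, -0.5], [-0.036, -0.3, -0.067], 5], [[1.3, 20.5, 0], [-0.049, -0.4, -0.09], 5], [[1.6, 25, 1], [-0.061, -0.5, -0.11], 5], [[1.9, 29, 2], [-0.0734, -0.608, -0.135], 5], [[2, 31, 2.5], [-0.0734, -0.608, -0.135], 5], [[1.5, 32, 5.5], [-0.0734, -0.608, -0.135], 5], [[1, 32.4, 9], [-0.0734, -0.608, -0.135], 5], [[0.7, 32.4, 12], [-0.0734, -0.608, -0.135], 5], [[0.7, 32.4, 12], [-0.0734, -0.608, -0.135], 5], [[0.7, 32.4, 12], [-0.0734, -0.608, -0.135], 5]]'

```text
time: 7.38
tcp_pos: [535.5, 166.1, 181.1]
tool_rot: [-3.137, 0.685, -3.082]
wrist_force: [0.5, -0.7, -0.5]
grip_width: 54.9
```

Run:
```python
from plan import *
s=get_state(); print(s['time'],s['q'].round(3),s['tcp_pos'].round(1),s['wrist_force'].round(1),s['grip_width'])
c=cam('wrist','w6'); c2=cam('scene','s6');c3=cam('top','t6')
cv2.imwrite('pics/s6z.png',cv2.resize(c2['color'][150:290,230:400],None,fx=4.2,fy=4.2,interpolation=cv2.INTER_CUBIC))
for l in (80,40): p,Rp=place(lift=l); delta(p,Rp)
```

```text
7.375 [ 0.448  0.13   2.294 -1.295  0.256  0.022] [535.5 166.1 181.1] [ 0.5 -0.7 -0.5] 54.87799580761398
shift cm [ 4.54 -0.37  5.13] turn [-0.0046 -0.0986 -0.0002]
shift cm [ 8.28 -0.36  6.54] turn [-0.0046 -0.0986 -0.0002]
```

View pics/w6.png

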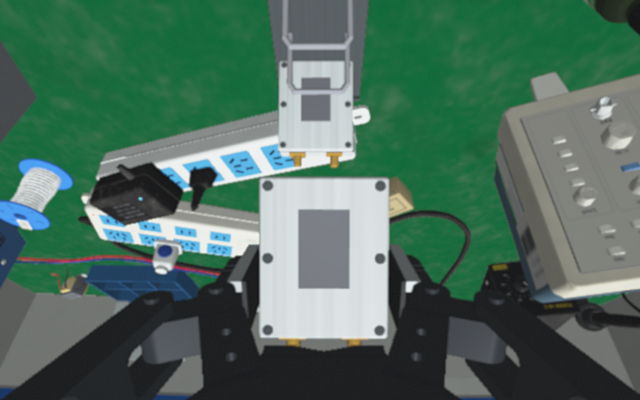

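View pics/s6z.png

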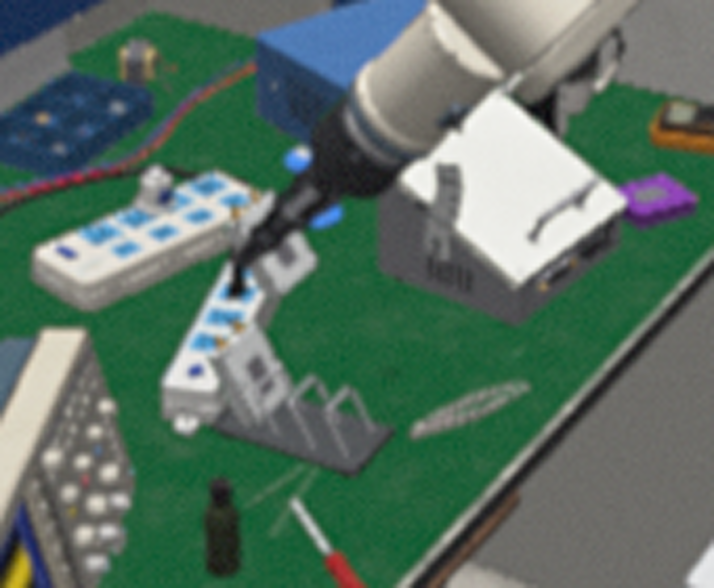

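```bash
cat > kin.py <<'E'
from plan import *
D=[([1.28860,.353501,1.633970,0,1.155174,-.0024],[172.49,600.35,230.72],[-3.1405,0,2.8618]),
([0.349,0.031,1.898,0,1.213,-1.166],[431.8,158.6,291.1],[-3.141,0,3.085]),
([-0.359,0,1.93,0,1.213,-1.847],[414.4,-153.8,291.1],[3.141,0,3.058]),
([-0.334,0.291,2.051,0.067,0.631,-1.864],[510.3,-160.9,114.4],[-3.14,.175,3.05]),
([-0.334,0.305,2.053,0.069,0.614,-1.866],[511.3,-161.4,107.1],[-3.139,.175,3.05]),
([-0.346,0.071,1.972,0.052,0.926,-1.853],[487.9,-159.2,246.7],[-3.138,.179,3.05]),
([0.448,0.13,2.294,-1.295,0.256,0.022],[535.5,166.1,181.1],[-3.137,.685,-3.082])]
def Ry(a): return R.from_euler('y',a).as_matrix()
def Rz(a): return R.from_euler('z',a).as_matrix()
def fk(q,k,full=True):
    a1,d1,L2,L3,e,Lt=k
    A=Rz(q[0]); p=A@[a1,0,d1]; A=A@Ry(q[1]); p=p+A@[0,0,L2]; A=A@Ry(q[2]); p=p+A@[e,0,L3]
    A=A@Rz(q[3])@Ry(q[4]); p=p+A@[0,0,Lt]; A=A@Rz(q[5])@R0
    return p,A
R0=np.eye(3)
# tool frame offset: at q4=q6=0,q5 s.t. down: A=Rz(q1)Ry(pi); tool x should be Rz(q1)*(0,1,0), y radial out -> 
q=D[1][0]; B=Rz(q[0])@Ry(q[1]+q[2])@Rz(q[3])@Ry(q[4])@Rz(q[5]); R0=B.T@R.from_euler('xyz',D[1][2]).as_matrix()
R0=np.round(R0)
if __name__=='__main__':
    print(R0)
    for q,p,r in D: print(np.degrees(R.from_matrix(fk(q,[0]*6)[1].T@R.from_euler('xyz',r).as_matrix()).magnitude()).round(2))
    f=lambda k:np.concatenate([fk(q,k)[0]-p for q,p,r in D])
    s=least_squares(f,[0,400,500,500,0,250],x_scale=100); print(s.x.round(1)); print(f(s.x).reshape(-1,3).round(1)); np.save('k.npy',s.x)
E
python3 kin.py
```

```text
[[-0. -1.  0.]
 [ 1. -0. -0.]
 [ 0.  0.  1.]]
0.0
0.06
0.09
0.06
0.03
0.06
0.04
[5.000e-01 2.931e+02 5.673e+02 4.938e+02 5.810e+01 3.415e+02]
[[ 1.5 -0.4  0.2]
 [ 0.6 -1.3  0. ]
 [-0.6 -1.5 -0.1]
 [-0.9 -1.6  0. ]
 [-0.2 -1.6  0.1]
 [-0.5 -1.4 -0.1]
 [ 0.4 -0.9 -0.1]]
```

```bash
cat > ik.py <<'E'
from kin import *
k=np.load('k.npy')
lo=np.array([-2.63,-.92,.06,-1.3,0,-3.02]); hi=np.array([2.63,2.1,2.66,4.44,2.69,3.02])
def ik(p,Rm,q0=None,n=12,seed=0):
    rng=np.random.default_rng(seed); best=None
    def f(q):
        pp,A=fk(q,k); return np.r_[(pp-p)/100, R.from_matrix(A.T@Rm).as_rotvec()]
    for i in range(n):
        x0=q0 if (i==0 and q0 is not None) else np.array([np.arctan2(p[1],p[0]),.2,2.1,rng.uniform(-1.2,4.3),rng.uniform(.1,1),rng.uniform(-2.5,2.5)])
        s=least_squares(f,np.clip(x0,lo+1e-3,hi-1e-3),bounds=(lo,hi))
        if best is None or s.cost<best.cost-1e-9: best=s
        if best.cost<1e-8: break
    pp,A=fk(best.x,k); return best.x,np.linalg.norm(pp-p),np.degrees(np.linalg.norm(R.from_matrix(A.T@Rm).as_rotvec()))
E
cat > feas.py <<'E'
from ik import *
import plan
for slot in (-15,19):
  for phr in (20,30,35,45,55,60):
    b=np.radians(60-phr); plan.Tm=toolR(0,-b); 
    for lift in (0,80):
        p,Rp=plan.place(slot=slot,lift=lift); q,e,a=ik(p,Rp); print(slot,phr,lift,q.round(2),round(e,1),round(a,1))
E
python3 feas.py
```

```text
-15 20 0 [ 0.38  0.37  2.24 -0.52  0.22 -0.76] 0.0 0.0
-15 20 80 [ 0.36  0.28  2.13 -0.25  0.41 -1.06] 0.0 0.0
-15 30 0 [0.43 0.39 2.35 4.25 0.21 0.8 ] 0.0 0.0
-15 30 80 [ 0.4   0.26  2.25 -0.89  0.21 -0.4 ] 0.0 0.0
-15 35 0 [0.46 0.42 2.4  3.89 0.34 1.19] 0.0 0.0
-15 35 80 [0.41 0.27 2.32 4.44 0.2  0.57] 0.4 1.5
-15 45 0 [0.52 0.53 2.49 3.67 0.67 1.48] 0.0 0.0
-15 45 80 [0.47 0.33 2.4  3.88 0.43 1.18] 0.0 0.0
-15 55 0 [0.59 0.71 2.54 3.64 1.06 1.63] 0.0 0.0
-15 55 80 [0.52 0.45 2.48 3.69 0.78 1.44] 0.0 0.0
-15 60 0 [0.62 0.81 2.56 3.65 1.25 1.7 ] 0.0 0.0
-15 60 80 [0.54 0.53 2.51 3.66 0.96 1.52] 0.0 0.0
19 20 0 [ 0.36  0.41  2.17 -0.43  0.25 -0.87] 0.0 0.0
19 20 80 [ 0.33  0.32  2.06 -0.22  0.43 -1.11] 0.0 0.0
19 30 0 [0.4  0.42 2.29 4.38 0.18 0.64] 0.0 0.0
19 30 80 [ 0.37  0.3   2.18 -0.78  0.22 -0.53] 0.0 0.0
19 35 0 [0.42 0.44 2.34 3.92 0.3  1.12] 0.0 0.0
19 35 80 [ 0.38  0.3   2.22 -1.3   0.19 -0.  ] 0.3 1.2
19 45 0 [0.47 0.53 2.43 3.65 0.62 1.44] 0.0 0.0
19 45 80 [0.43 0.35 2.34 3.87 0.4  1.15] 0.0 0.0
19 55 0 [0.53 0.69 2.49 3.6  0.99 1.59] 0.0 0.0
19 55 80 [0.47 0.46 2.42 3.66 0.73 1.41] 0.0 0.0
19 60 0 [0.56 0.78 2.5  3.61 1.17 1.64] 0.0 0.0
19 60 80 [0.49 0.53 2.45 3.62 0.91 1.49] 0.0 0.0
```

```bash
cat > rows.py <<'E'
from ik import *
def rows(qs,g,p0=None,R0_=None):
    s=get_state(); p0=s['tcp_pos'] if p0 is None else p0; Rr=R.from_euler('xyz',s['tool_rot']).as_matrix() if R0_ is None else R0_
    # correct FK bias at start
    bias=p0-fk(s['q'],k)[0]
    out=[]
    for q in qs:
        p,A=fk(q,k); p=p+bias; d=Rr.T@(p-p0)/10; r=R.from_matrix(Rr.T@A).as_rotvec()
        out.append('[[%.1f, %.1f, %.1f], [%.2f, %.2f, %.2f], %g]'%(*d,*r,g))
    print(', '.join(out).replace('-0.0,','0,'))
def interp(a,b,n): return [np.array(a)+(np.array(b)-a)*i/n for i in range(1,n+1)]
E
python3 - <<'E'
from rows import *
qA=get_state()['q']; S0=[.35,-.05,2.1,-1.15,.45,0.02]; S1=[.35,-.05,2.1,3.88,.45,1.18]
for q in [qA,S0]+interp(S0,S1,8): print(q.round(2) if hasattr(q,'round') else q,fk(q,k)[0].round(0))
rows(interp(qA,S0,6),5)
E
```

```text
[ 0.45  0.13  2.29 -1.3   0.26  0.02] [536. 164. 182.]
[0.35, -0.05, 2.1, -1.15, 0.45, 0.02] [637.  88. 385.]
[ 0.35 -0.05  2.1  -0.52  0.45  0.16] [586. 135. 324.]
[ 0.35 -0.05  2.1   0.11  0.45  0.31] [547. 217. 308.]
[ 0.35 -0.05  2.1   0.74  0.45  0.45] [535. 301. 341.]
[ 0.35 -0.05  2.1   1.36  0.45  0.6 ] [554. 357. 412.]
[ 0.35 -0.05  2.1   1.99  0.45  0.74] [597. 362. 493.]
[ 0.35 -0.05  2.1   2.62  0.45  0.89] [647. 315. 553.]
[ 0.35 -0.05  2.1   3.25  0.45  1.03] [686. 233. 570.]
[ 0.35 -0.05  2.1   3.88  0.45  1.18] [699. 149. 536.]
[[-3.8, -1.1, -1.0], [0.02, -0.05, 0.05], 5], [[-7.4, -2.3, -2.2], [0.05, -0.10, 0.10], 5], [[-10.9, -3.7, -3.7], [0.07, -0.15, 0.16], 5], [[-14.2, -5.1, -5.5], [0.09, -0.20, 0.21], 5], [[-17.4, -6.6, -7.4], [0.11, -0.24, 0.26], 5], [[-20.3, -8.2, -9.5], [0.13, -0.29, 0.32], 5]
```

Run:
```python
from h import *
P=cloud(load('top0')); 
for lo in (600,650,700,750,800,850):
    k=(P[...,0]>lo)&(P[...,0]<lo+50)&(abs(P[...,1])<500); print(lo,np.nanmax(P[k][:,2]).round())
```

```text
600 179.0
650 162.0
700 121.0
750 119.0
800 120.0
850 717.0
```

Request:
carry_out --series '[[[-3.8, -1.1, -1.0], [0.02, -0.05, 0.05], 5], [[-7.4, -2.3, -2.2], [0.05, -0.1, 0.1], 5], [[-10.9, -3.7, -3.7], [0.07, -0.15, 0.16], 5], [[-14.2, -5.1, -5.5], [0.09, -0.2, 0.21], 5], [[-17.4, -6.6, -7.4], [0.11, -0.24, 0.26], 5], [[-20.3, -8.2, -9.5], [0.13, -0.29, 0.32], 5], [[-20.3, -8.2, -9.5], [0.13, -0.29, 0.32], 5]]'

```text
time: 8.4
tcp_pos: [638.0, 89.6, 388.6]
tool_rot: [2.887, 0.948, 2.675]
wrist_force: [0.3, 0.2, -0.7]
grip_width: 54.8
```

Run:
```python
from rows import *
s=get_state(); print(s['time'],s['q'].round(3),s['tcp_pos'].round(1),s['grip_width'],s['wrist_force'].round(1))
S1=np.array([.35,-.05,2.1,3.88,.45,1.18]); qs=interp(s['q'],S1,40); rows(qs[:20],5)
```

```text
8.4 [ 0.353 -0.052  2.1   -1.17   0.452  0.044] [638.   89.6 388.6] 54.845991177341475 [ 0.3  0.2 -0.7]
[[1.9, 0.0, -0.0], [0.00, 0.06, 0.14], 5], [[3.7, 0.3, -0.2], [0.01, 0.11, 0.28], 5], [[5.6, 0.7, -0.5], [0.01, 0.17, 0.43], 5], [[7.3, 1.3, -0.8], [0.02, 0.22, 0.57], 5], [[8.9, 2.2, -1.2], [0.03, 0.28, 0.71], 5], [[10.4, 3.2, -1.8], [0.04, 0.33, 0.85], 5], [[11.7, 4.4, -2.4], [0.06, 0.39, 0.99], 5], [[12.9, 5.7, -3.0], [0.07, 0.44, 1.13], 5], [[13.8, 7.1, -3.7], [0.09, 0.50, 1.27], 5], [[14.6, 8.7, -4.5], [0.11, 0.56, 1.41], 5], [[15.1, 10.3, -5.3], [0.13, 0.62, 1.55], 5], [[15.4, 12.0, -6.1], [0.15, 0.68, 1.69], 5], [[15.5, 13.6, -6.9], [0.17, 0.74, 1.83], 5], [[15.3, 15.3, -7.7], [0.20, 0.80, 1.97], 5], [[14.9, 17.0, -8.5], [0.23, 0.86, 2.10], 5], [[14.2, 18.6, -9.3], [0.26, 0.92, 2.24], 5], [[13.4, 20.1, -10.0], [0.29, 0.99, 2.37], 5], [[12.3, 21.5, -10.6], [0.33, 1.06, 2.50], 5], [[11.1, 22.8, -11.2], [0.37, 1.12, 2.64], 5], [[9.7, 23.9, -11.7], [0.41, 1.20, 2.77], 5]
```

Request:
carry_out --series '[[[1.9, 0, 0], [0, 0.06, 0.14], 5], [[3.7, 0.3, -0.2], [0.01, 0.11, 0.28], 5], [[5.6, 0.7, -0.5], [0.01, 0.17, 0.43], 5], [[7.3, 1.3, -0.8], [0.02, 0.22, 0.57], 5], [[8.9, 2.2, -1.2], [0.03, 0.28, 0.71], 5], [[10.4, 3.2, -1.8], [0.04, 0.33, 0.85], 5], [[11.7, 4.4, -2.4], [0.06, 0.39, 0.99], 5], [[12.9, 5.7, -3.0], [0.07, 0.44, 1.13], 5], [[13.8, 7.1, -3.7], [0.09, 0.5, 1.27], 5], [[14.6, 8.7, -4.5], [0.11, 0.56, 1.41], 5], [[15.1, 10.3, -5.3], [0.13, 0.62, 1.55], 5], [[15.4, 12.0, -6.1], [0.15, 0.68, 1.69], 5], [[15.5, 13.6, -6.9], [0.17, 0.74, 1.83], 5], [[15.3, 15.3, -7.7], [0.2, 0.8, 1.97], 5], [[14.9, 17.0, -8.5], [0.23, 0.86, 2.1], 5], [[14.2, 18.6, -9.3], [0.26, 0.92, 2.24], 5], [[13.4, 20.1, -10.0], [0.29, 0.99, 2.37], 5], [[12.3, 21.5, -10.6], [0.33, 1.06, 2.5], 5], [[11.1, 22.8, -11.2], [0.37, 1.12, 2.64], 5], [[9.7, 23.9, -11.7], [0.41, 1.2, 2.77], 5]]'

```text
time: 10.9
tcp_pos: [550.3, 359.5, 406.4]
tool_rot: [-2.325, -0.753, -0.13]
wrist_force: [0.4, 0.8, -0.5]
grip_width: 54.9
```

Run:
```python
from rows import *
s=get_state(); print(s['time'],s['q'].round(3),s['tcp_pos'].round(1),s['grip_width'],s['wrist_force'].round(1))
S1=np.array([.35,-.05,2.1,3.88,.45,1.18]); qs=interp(s['q'],S1,20); rows(qs[:20],5)
```

```text
10.9 [ 0.35  -0.046  2.106  1.369  0.455  0.607] [550.3 359.5 406.4] 54.88135588206407 [ 0.4  0.8 -0.5]
[[1.6, -1.0, -0.1], [0.03, 0.05, 0.14], 5], [[3.4, -1.8, -0.2], [0.07, 0.09, 0.28], 5], [[5.2, -2.4, -0.5], [0.10, 0.13, 0.42], 5], [[7.0, -2.8, -0.9], [0.14, 0.18, 0.56], 5], [[8.8, -3.0, -1.3], [0.17, 0.22, 0.71], 5], [[10.7, -2.9, -1.8], [0.21, 0.26, 0.85], 5], [[12.5, -2.6, -2.5], [0.26, 0.30, 0.99], 5], [[14.2, -2.2, -3.1], [0.30, 0.34, 1.13], 5], [[15.8, -1.5, -3.9], [0.34, 0.38, 1.27], 5], [[17.3, -0.6, -4.7], [0.39, 0.42, 1.41], 5], [[18.6, 0.4, -5.5], [0.44, 0.46, 1.54], 5], [[19.8, 1.7, -6.3], [0.49, 0.49, 1.68], 5], [[20.7, 3.0, -7.1], [0.54, 0.53, 1.82], 5], [[21.5, 4.5, -8.0], [0.60, 0.57, 1.96], 5], [[22.1, 6.1, -8.8], [0.66, 0.61, 2.09], 5], [[22.4, 7.8, -9.5], [0.72, 0.64, 2.23], 5], [[22.6, 9.5, -10.3], [0.78, 0.68, 2.36], 5], [[22.5, 11.2, -10.9], [0.85, 0.71, 2.49], 5], [[22.1, 12.9, -11.5], [0.92, 0.75, 2.62], 5], [[21.6, 14.6, -12.1], [0.99, 0.79, 2.75], 5]
```

Tracking works well, so I'll continue.

Request:
carry_out --series '[[[1.6, -1.0, -0.1], [0.03, 0.05, 0.14], 5], [[3.4, -1.8, -0.2], [0.07, 0.09, 0.28], 5], [[5.2, -2.4, -0.5], [0.1, 0.13, 0.42], 5], [[7.0, -2.8, -0.9], [0.14, 0.18, 0.56], 5], [[8.8, -3.0, -1.3], [0.17, 0.22, 0.71], 5], [[10.7, -2.9, -1.8], [0.21, 0.26, 0.85], 5], [[12.5, -2.6, -2.5], [0.26, 0.3, 0.99], 5], [[14.2, -2.2, -3.1], [0.3, 0.34, 1.13], 5], [[15.8, -1.5, -3.9], [0.34, 0.38, 1.27], 5], [[17.3, -0.6, -4.7], [0.39, 0.42, 1.41], 5], [[18.6, 0.4, -5.5], [0.44, 0.46, 1.54], 5], [[19.8, 1.7, -6.3], [0.49, 0.49, 1.68], 5], [[20.7, 3.0, -7.1], [0.54, 0.53, 1.82], 5], [[21.5, 4.5, -8.0], [0.6, 0.57, 1.96], 5], [[22.1, 6.1, -8.8], [0.66, 0.61, 2.09], 5], [[22.4, 7.8, -9.5], [0.72, 0.64, 2.23], 5], [[22.6, 9.5, -10.3], [0.78, 0.68, 2.36], 5], [[22.5, 11.2, -10.9], [0.85, 0.71, 2.49], 5], [[22.1, 12.9, -11.5], [0.92, 0.75, 2.62], 5], [[21.6, 14.6, -12.1], [0.99, 0.79, 2.75], 5]]'

```text
time: 13.4
tcp_pos: [698.2, 150.6, 536.6]
tool_rot: [2.06, 1.286, 2.093]
wrist_force: [-0.1, 0.6, -1.5]
grip_width: 55.1
```

Run:
```python
from rows import *
s=get_state(); print(s['time'],s['q'].round(3),s['tcp_pos'].round(1),s['grip_width'],s['wrist_force'].round(1))
p,Rp=place(lift=90); q,e,a=ik(p,Rp,q0=s['q']); print(q.round(3),e,a)
qs=interp(s['q'],q,14); print([fk(x,k)[0].round(0).tolist() for x in qs[::3]]); rows(qs,5)
d1,r1=delta(p,Rp)
```

```text
13.4 [ 0.353 -0.051  2.1    3.89   0.449  1.168] [698.2 150.6 536.6] 55.070030199118996 [-0.1  0.6 -1.5]
[0.461 0.305 2.39  3.918 0.406 1.129] 2.4158453015843406e-13 2.431275306226652e-14
[[695.0, 155.0, 502.0], [678.0, 167.0, 402.0], [649.0, 173.0, 309.0], [608.0, 173.0, 223.0], [557.0, 166.0, 146.0]]
[[3.4, -0.3, 0.2], [0.00, 0.05, -0.02], 5], [[6.8, -0.7, 0.3], [0.01, 0.09, -0.03], 5], [[10.2, -1.1, 0.2], [0.01, 0.14, -0.05], 5], [[13.5, -1.6, -0.1], [0.02, 0.19, -0.07], 5], [[16.7, -2.1, -0.5], [0.02, 0.24, -0.08], 5], [[19.9, -2.7, -1.1], [0.03, 0.28, -0.10], 5], [[23.0, -3.3, -1.8], [0.04, 0.33, -0.12], 5], [[26.1, -3.9, -2.6], [0.04, 0.37, -0.14], 5], [[29.0, -4.6, -3.6], [0.05, 0.42, -0.15], 5], [[31.9, -5.4, -4.7], [0.05, 0.47, -0.17], 5], [[34.6, -6.2, -5.9], [0.06, 0.51, -0.19], 5], [[37.3, -7.0, -7.3], [0.06, 0.56, -0.21], 5], [[39.8, -7.9, -8.7], [0.07, 0.60, -0.23], 5], [[42.2, -8.8, -10.3], [0.07, 0.65, -0.25], 5]
shift cm [ 42.28  -8.95 -10.32] turn [ 0.0742  0.6504 -0.2483]
```

Request:
carry_out --series '[[[3.4, -0.3, 0.2], [0, 0.05, -0.02], 5], [[6.8, -0.7, 0.3], [0.01, 0.09, -0.03], 5], [[10.2, -1.1, 0.2], [0.01, 0.14, -0.05], 5], [[13.5, -1.6, -0.1], [0.02, 0.19, -0.07], 5], [[16.7, -2.1, -0.5], [0.02, 0.24, -0.08], 5], [[19.9, -2.7, -1.1], [0.03, 0.28, -0.1], 5], [[23.0, -3.3, -1.8], [0.04, 0.33, -0.12], 5], [[26.1, -3.9, -2.6], [0.04, 0.37, -0.14], 5], [[29.0, -4.6, -3.6], [0.05, 0.42, -0.15], 5], [[31.9, -5.4, -4.7], [0.05, 0.47, -0.17], 5], [[34.6, -6.2, -5.9], [0.06, 0.51, -0.19], 5], [[37.3, -7.0, -7.3], [0.06, 0.56, -0.21], 5], [[39.8, -7.9, -8.7], [0.07, 0.6, -0.23], 5], [[42.3, -8.9, -10.3], [0.074, 0.65, -0.248], 5], [[42.3, -8.9, -10.3], [0.074, 0.65, -0.248], 5], [[42.3, -8.9, -10.3], [0.074, 0.65, -0.248], 5]]'

```text
time: 15.4
tcp_pos: [541.0, 161.0, 124.1]
tool_rot: [-3.136, 0.791, -3.078]
wrist_force: [-0.2, 0.3, -1.3]
grip_width: 54.7
```

Run:
```python
from rows import *
s=get_state(); print(s['time'],s['q'].round(3),s['tcp_pos'].round(1),s['grip_width'],s['wrist_force'].round(1))
p,Rp=place(lift=90); delta(p,Rp)
c=cam('wrist','w7'); c2=cam('scene','s7'); c3=cam('top','t7')
cv2.imwrite('pics/s7z.png',cv2.resize(c2['color'][180:280,250:350],None,fx=6,fy=6,interpolation=cv2.INTER_CUBIC))
cv2.imwrite('pics/t7z.png',cv2.resize(c3['color'][180:255,220:300],None,fx=8,fy=8,interpolation=cv2.INTER_CUBIC))
```

```text
15.4 [0.455 0.305 2.388 3.909 0.408 1.128] [541.  161.  124.1] 54.65873522505699 [-0.2  0.3 -1.3]
shift cm [ 0.33  0.11 -0.07] turn [-0.0018  0.0055  0.0035]
```

View pics/w7.png

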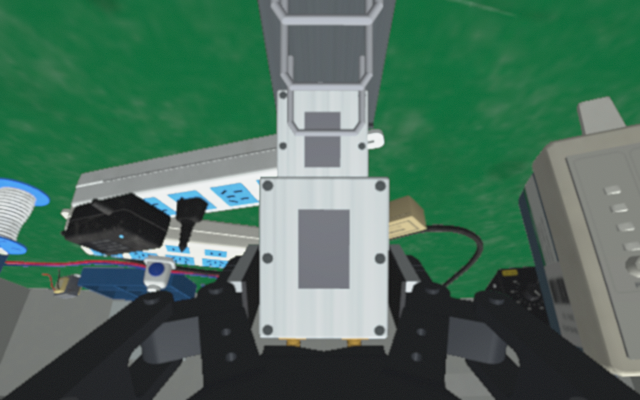

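View pics/s7z.png

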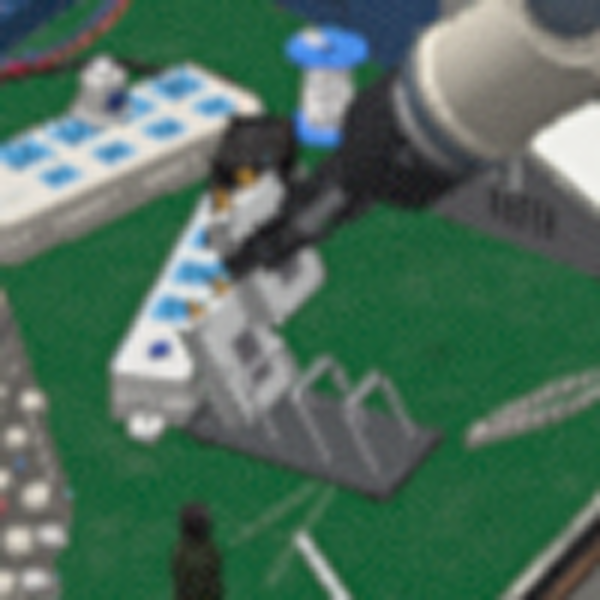

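View pics/t7z.png

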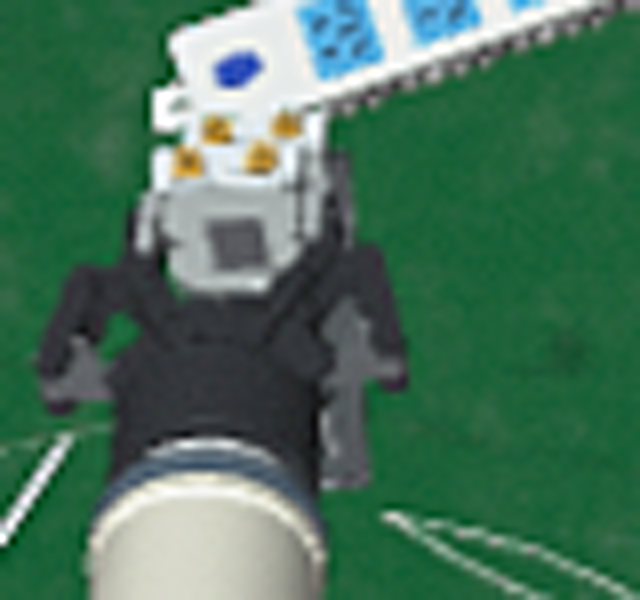

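Run:
```python
from rows import *
c=load('w7'); im=cv2.resize(c['color'][0:190,240:420],None,fx=4,fy=4,interpolation=cv2.INTER_CUBIC)
p=d['rack']; Rr=Rz(p[2])
def dr(pts,col):
    q=(proj(c,np.array(pts,float)@Rr.T+[p[0],p[1],0])-[240,0]+.5)*4-.5
    cv2.polylines(im,[q.round().astype(int)],False,col,1,cv2.LINE_AA)
for fx in (-55,-21,13,47): dr([(fx,19,10),(fx+22,19,48.1),(fx+22,-19,48.1),(fx,-19,10)],(0,0,255))
dr([(70,35,10),(-70,35,10),(-70,-35,10),(70,-35,10)],(255,0,255))
cv2.imwrite('pics/w7o.png',im)
```

```text
(no output)
```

View pics/w7o.png

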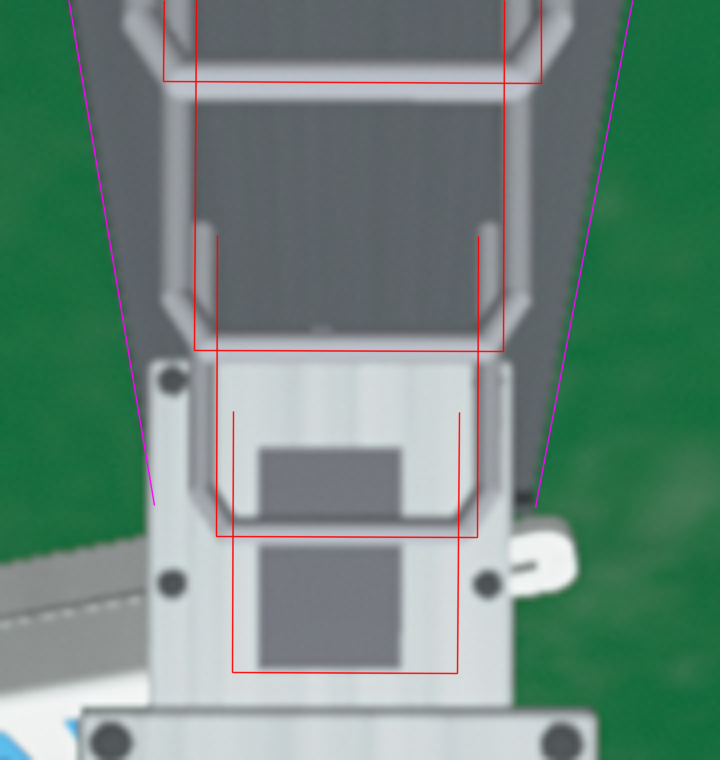

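```bash
sed -i "s/p=d\['rack'\]; Rz/p=np.array([500.4,159.0,0.059]); Rz/" plan.py
python3 - <<'E'
from rows import *
for l in (90,60,30,15,2): p,Rp=place(lift=l,back=-2); delta(p,Rp); 
q,e,a=ik(p,Rp,q0=get_state()['q']); print(q.round(3),e)
p,Rp=place(lift=0); delta(p,Rp)
E
```

```text
shift cm [ 0.56  0.05 -0.25] turn [-0.0016  0.0059  0.0032]
shift cm [3.46 0.06 0.51] turn [-0.0016  0.0059  0.0032]
shift cm [6.36 0.07 1.27] turn [-0.0016  0.0059  0.0032]
shift cm [7.82 0.07 1.65] turn [-0.0016  0.0059  0.0032]
shift cm [9.07 0.08 1.97] turn [-0.0016  0.0059  0.0032]
[0.523 0.523 2.491 3.674 0.673 1.479] 1.5806045996547856e-09
shift cm [9.13 0.08 2.17] turn [-0.0016  0.0059  0.0032]
```

Request:
carry_out --series '[[[1.5, 0, 0], [0, 0.006, 0.003], 5], [[2.5, 0, 0.25], [0, 0.006, 0.003], 5], [[3.5, 0, 0.5], [0, 0.006, 0.003], 5], [[4.5, 0, 0.8], [0, 0.006, 0.003], 5], [[5.4, 0, 1.0], [0, 0.006, 0.003], 5], [[6.4, 0, 1.3], [0, 0.006, 0.003], 5], [[7.1, 0, 1.45], [0, 0.006, 0.003], 5], [[7.8, 0, 1.65], [0, 0.006, 0.003], 5], [[7.8, 0, 1.65], [0, 0.006, 0.003], 5]]'

```text
time: 16.68
tcp_pos: [496.8, 157.9, 56.1]
tool_rot: [-3.138, 0.783, -3.081]
wrist_force: [0.0, 0.1, -0.5]
grip_width: 54.7
```

Run:
```python
from rows import *
s=get_state(); print(s['time'],s['q'].round(3),s['tcp_pos'].round(1),s['grip_width'],s['wrist_force'].round(1))
p,Rp=place(lift=2,back=-2); delta(p,Rp); p,Rp=place(lift=0,back=0); delta(p,Rp)
c=cam('wrist','w8'); c2=cam('scene','s8')
a=cv2.resize(c2['color'][195:275,250:340],None,fx=6,fy=6,interpolation=cv2.INTER_CUBIC)
cv2.imwrite('pics/s8z.png',a); cv2.imwrite('pics/w8z.png',cv2.resize(c['color'][0:240,200:450],None,fx=2.5,fy=2.5))
```

```text
16.675 [0.509 0.487 2.481 3.692 0.63  1.439] [496.8 157.9  56.1] 54.7168398619806 [ 0.   0.1 -0.5]
shift cm [1.08 0.11 0.33] turn [-0.0021 -0.0028  0.0013]
shift cm [1.14 0.11 0.53] turn [-0.0021 -0.0028  0.0013]
```

View pics/s8z.png

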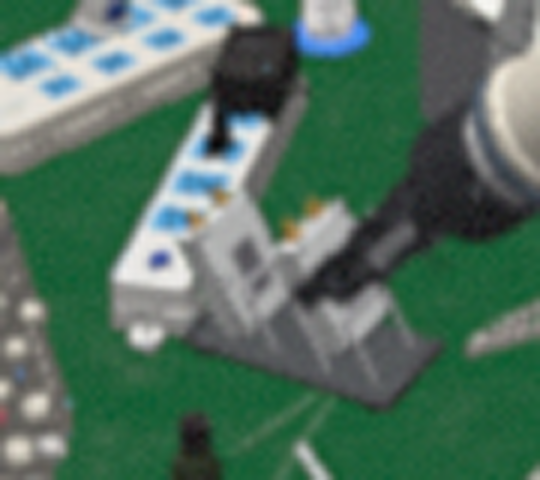

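View pics/w8z.png

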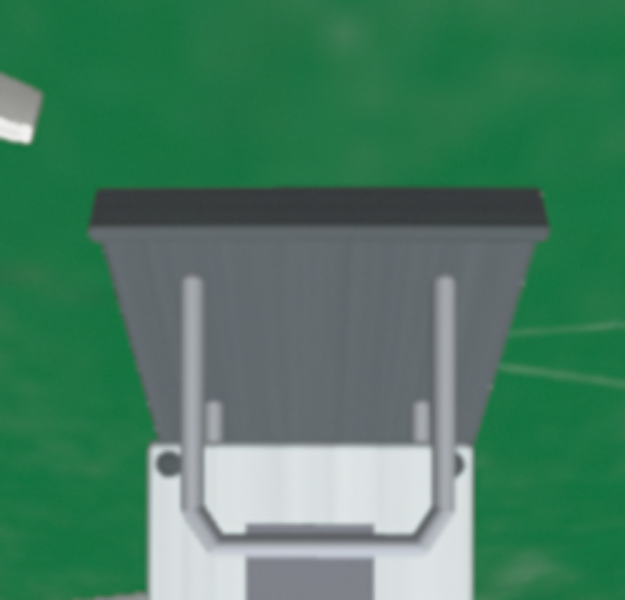

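Request:
carry_out --series '[[[0.4, 0.1, 0.15], [0, 0, 0], 5], [[0.8, 0.1, 0.25], [0, 0, 0], 5], [[1.05, 0.1, 0.35], [0, 0, 0], 5], [[1.15, 0.1, 0.5], [0, 0, 0], 5], [[1.15, 0.1, 0.5], [0, 0, 0], 5]]'

```text
time: 17.4
tcp_pos: [492.5, 158.6, 44.7]
tool_rot: [-3.139, 0.783, -3.081]
wrist_force: [0.6, 0.5, -0.6]
grip_width: 54.7
```

Run:
```python
from rows import *
s=get_state(); print(s['time'],s['q'].round(3),s['tcp_pos'].round(1),s['grip_width'],s['wrist_force'].round(1))
```

```text
17.4 [0.519 0.526 2.488 3.672 0.671 1.477] [492.5 158.6  44.7] 54.690511017568184 [ 0.6  0.5 -0.6]
```

Request:
carry_out --series '[[[0.08, 0, 0.02], [0, 0, 0], 5], [[0.15, 0, 0.04], [0, 0, 0], 5], [[0.15, 0, 0.04], [0, 0, 0], 5]]'

```text
time: 17.77
tcp_pos: [492.3, 158.7, 44.2]
tool_rot: [-3.139, 0.785, -3.082]
wrist_force: [-0.6, 0.8, 5.1]
grip_width: 54.7
```

Run:
```python
from rows import *
s=get_state(); print(s['time'],s['tcp_pos'].round(1),s['wrist_force'].round(1))
c=cam('wrist','w9'); c2=cam('scene','s9')
a=cv2.resize(c2['color'][195:275,250:340],None,fx=6,fy=6,interpolation=cv2.INTER_CUBIC)
cv2.imwrite('pics/s9z.png',a); cv2.imwrite('pics/w9z.png',cv2.resize(c['color'][0:240,200:450],None,fx=2.5,fy=2.5))
```

```text
17.775 [492.3 158.7  44.2] [-0.6  0.8  5.1]
```

View pics/s9z.png

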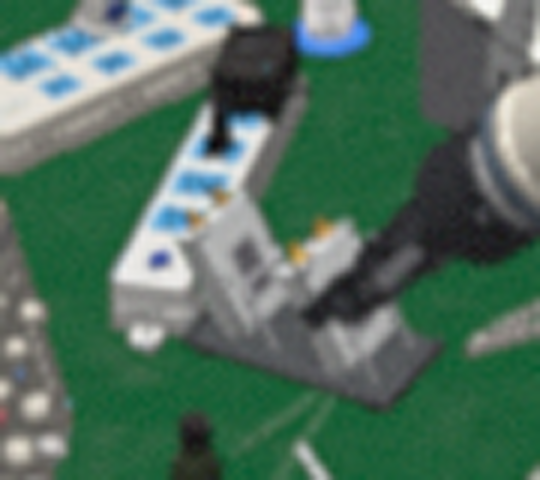

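View pics/w9z.png

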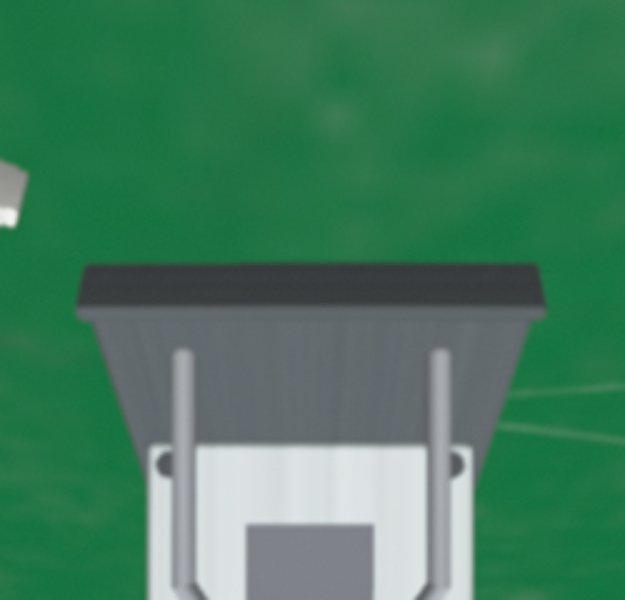

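Request:
carry_out --series '[[[0, 0, 0], [0, 0, 0], 6], [[0, 0, 0], [0, 0, 0], 7], [[0, 0, 0], [0, 0, 0], 8], [[0, 0, 0], [0, 0, 0], 8], [[0, 0, -1], [0, 0, 0], 8], [[0, 0, -3], [0, 0, 0], 8], [[0, 0, -6], [0, 0, 0], 8], [[0, 0, -10], [0, 0, 0], 8], [[0, 0, -13], [0, 0, 0], 8], [[0, 0, -13], [0, 0, 0], 8]]'

```text
time: 19.12
tcp_pos: [399.3, 153.9, 137.3]
tool_rot: [3.14, 0.786, -3.083]
wrist_force: [1.0, 0.1, 0.2]
grip_width: 79.7
```

Run:
```python
from rows import *
s=get_state(); print(s['time'],s['q'].round(2),s['tcp_pos'].round(1),s['wrist_force'].round(1),s['grip_width'])
c=cam('wrist','w10'); c2=cam('scene','s10')
a=cv2.resize(c2['color'][195:275,250:340],None,fx=6,fy=6,interpolation=cv2.INTER_CUBIC)
cv2.imwrite('pics/s10z.png',a)
```

```text
19.125 [0.72 0.13 2.62 4.2  0.52 1.07] [399.3 153.9 137.3] [1.  0.1 0.2] 79.74068505837523
```

View pics/s10z.png

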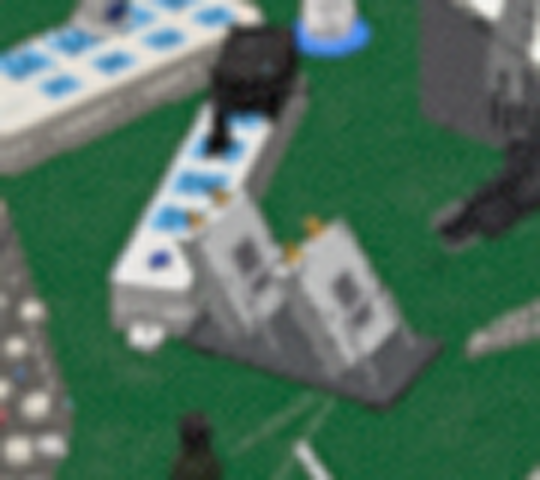

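View pics/w10.png

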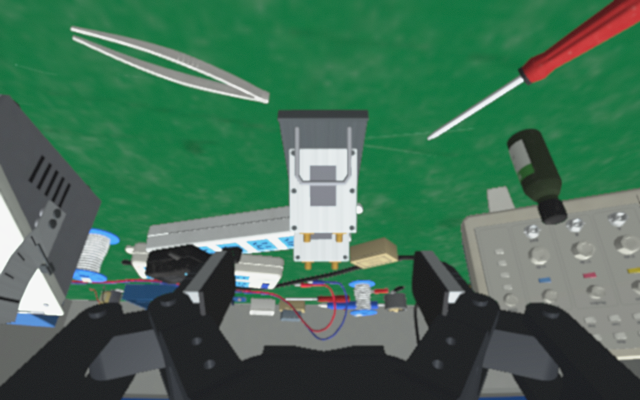

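The module stands in slot 1, parallel to the stored one, and the gripper is clear. Next I'll plan the handle grasp and arc.

```bash
cat > hand.py <<'E'
from rows import *
fixp=d['fix']
def hpose(op,sgn=1,delta_=0.0,back=0.0,g=18.7):
    Rc,t=hingeT(fixp,op); bar=Rc@[-150,0,34]+t
    # tool z=-cover z, tool y=sgn*cover x
    z=-Rc[:,2]; y=sgn*Rc[:,0]; x=np.cross(y,z); A=np.stack([x,y,z],1)
    A=R.from_rotvec(delta_*Rc[:,1]).as_matrix()@A   # + : rotates about cover y
    p=bar+A[:,2]*(g-back); return p,A
E
python3 - <<'E'
from hand import *
for sgn in (1,-1):
  for dl in (0,.2,-.2):
    for op,b in ((0,60),(0,0),(np.pi/6,0)):
        p,A=hpose(op,sgn,dl,b); q,e,a=ik(p,A); print(sgn,dl,round(op,2),b,p.round(0),q.round(2),round(e,1),round(a,1),'phi',np.degrees(np.arcsin(A[0,2])).round(0))
E
```

```text
1 0 0 60 [ 406. -166.  135.] [-0.53  0.05  2.39  0.55  0.35 -0.92] 0.0 0.0 phi 25.0
1 0 0 0 [ 431. -168.   80.] [-0.49  0.23  2.39  0.94  0.21 -1.3 ] 0.0 0.0 phi 25.0
1 0 0.52 0 [ 426. -168.  158.] [-0.36  0.23  2.   -0.03  1.   -0.25] 0.0 0.0 phi -5.0
1 0.2 0 60 [ 414. -167.  138.] [-0.44  0.1   2.24  0.15  0.58 -0.47] 0.0 0.0 phi 13.0
1 0.2 0 0 [ 428. -168.   79.] [-0.43  0.24  2.26  0.19  0.42 -0.51] 0.0 0.0 phi 13.0
1 0.2 0.52 0 [ 422. -167.  159.] [-0.33  0.34  1.88 -0.07  1.21 -0.2 ] 0.0 0.0 phi -16.0
1 -0.2 0 60 [ 399. -165.  131.] [-0.64  0.07  2.53  1.65  0.31 -2.1 ] 0.0 0.0 phi 36.0
1 -0.2 0 0 [ 435. -169.   82.] [-0.57  0.28  2.5   2.22  0.35 -2.64] 0.0 0.0 phi 36.0
1 -0.2 0.52 0 [ 429. -168.  158.] [-0.4   0.14  2.12  0.05  0.78 -0.34] 0.0 0.0 phi 6.0
-1 0 0 60 [ 406. -166.  135.] [-0.53  0.05  2.39  0.55  0.35  2.22] 0.0 0.0 phi 25.0
-1 0 0 0 [ 431. -168.   80.] [-0.49  0.23  2.39  0.94  0.21  1.85] 0.0 0.0 phi 25.0
-1 0 0.52 0 [ 426. -168.  158.] [-0.36  0.23  2.   -0.03  1.    2.89] 0.0 0.0 phi -5.0
-1 0.2 0 60 [ 414. -167.  138.] [-0.44  0.1   2.24  0.15  0.58  2.68] 0.0 0.0 phi 13.0
-1 0.2 0 0 [ 428. -168.   79.] [-0.43  0.24  2.26  0.19  0.42  2.64] 0.0 0.0 phi 13.0
-1 0.2 0.52 0 [ 422. -167.  159.] [-0.33  0.34  1.88 -0.07  1.21  2.94] 0.0 0.0 phi -16.0
-1 -0.2 0 60 [ 399. -165.  131.] [-0.64  0.07  2.53  1.65  0.31  1.04] 0.0 0.0 phi 36.0
-1 -0.2 0 0 [ 435. -169.   82.] [-0.57  0.28  2.5   2.22  0.35  0.5 ] 0.0 0.0 phi 36.0
-1 -0.2 0.52 0 [ 429. -168.  158.] [-0.4   0.14  2.12  0.05  0.78  2.8 ] 0.0 0.0 phi 6.0
```

Run:
```python
from hand import *
s=get_state(); q0=s['q']
A1=np.array([.55,-.1,2.25,4.1,.5,1.05]); B=np.array([-.40,-.15,2.1,.15,.6,-.45])
for x in [q0,A1]+interp(A1,B,10): print(np.round(x,2),fk(x,k)[0].round(0))
qs=interp(q0,A1,4)+interp(A1,B,36); rows(qs[:20],8)
```

```text
[0.72 0.13 2.61 4.2  0.52 1.07] [401. 153. 136.]
[ 0.55 -0.1   2.25  4.1   0.5   1.05] [605. 214. 453.]
[ 0.46 -0.11  2.24  3.7   0.51  0.9 ] [629. 208. 507.]
[ 0.36 -0.11  2.22  3.31  0.52  0.75] [639. 210. 545.]
[ 0.26 -0.12  2.2   2.91  0.53  0.6 ] [641. 214. 561.]
[ 0.17 -0.12  2.19  2.52  0.54  0.45] [637. 213. 554.]
[ 0.08 -0.12  2.17  2.12  0.55  0.3 ] [630. 200. 526.]
[-0.02 -0.13  2.16  1.73  0.56  0.15] [619. 167. 482.]
[-0.12 -0.14  2.14  1.34  0.57  0.  ] [605. 110. 432.]
[-0.21 -0.14  2.13  0.94  0.58 -0.15] [584.  30. 384.]
[-0.31 -0.14  2.12  0.54  0.59 -0.3 ] [554. -71. 349.]
[-0.4  -0.15  2.1   0.15  0.6  -0.45] [ 513. -185.  336.]
[[-8.8, 2.8, 0.1], [-0.04, -0.12, 0.06], 8], [[-18.1, 4.5, -1.1], [-0.08, -0.25, 0.12], 8], [[-27.6, 5.2, -3.7], [-0.11, -0.38, 0.17], 8], [[-37.1, 4.8, -7.8], [-0.14, -0.52, 0.22], 8], [[-38.8, 4.5, -8.4], [-0.12, -0.57, 0.09], 8], [[-40.4, 4.3, -9.0], [-0.09, -0.61, -0.04], 8], [[-41.8, 4.2, -9.6], [-0.07, -0.66, -0.17], 8], [[-43.0, 4.1, -10.2], [-0.04, -0.70, -0.30], 8], [[-44.1, 4.1, -10.8], [-0.01, -0.73, -0.43], 8], [[-45.1, 4.1, -11.3], [0.02, -0.77, -0.57], 8], [[-45.8, 4.2, -11.8], [0.05, -0.80, -0.70], 8], [[-46.4, 4.3, -12.2], [0.09, -0.82, -0.84], 8], [[-46.9, 4.4, -12.5], [0.12, -0.84, -0.97], 8], [[-47.1, 4.5, -12.8], [0.16, -0.86, -1.11], 8], [[-47.3, 4.6, -12.9], [0.20, -0.88, -1.25], 8], [[-47.2, 4.7, -13.0], [0.23, -0.89, -1.38], 8], [[-47.0, 4.7, -12.9], [0.27, -0.89, -1.52], 8], [[-46.6, 4.6, -12.8], [0.30, -0.90, -1.66], 8], [[-46.1, 4.4, -12.5], [0.34, -0.89, -1.80], 8], [[-45.5, 4.2, -12.2], [0.37, -0.89, -1.95], 8]
```

Request:
carry_out --series '[[[-5, 1.8, 0], [-0.02, -0.07, 0.03], 8], [[-10.5, 3.1, 0], [-0.05, -0.14, 0.07], 8], [[-15.8, 4.1, -0.7], [-0.07, -0.22, 0.1], 8], [[-21.2, 4.8, -1.9], [-0.09, -0.29, 0.13], 8], [[-26.6, 5.1, -3.4], [-0.11, -0.37, 0.165], 8], [[-32, 5.0, -5.5], [-0.12, -0.45, 0.19], 8], [[-37.1, 4.8, -7.8], [-0.14, -0.52, 0.22], 8], [[-38.8, 4.5, -8.4], [-0.12, -0.57, 0.09], 8], [[-40.4, 4.3, -9.0], [-0.09, -0.61, -0.04], 8], [[-41.8, 4.2, -9.6], [-0.07, -0.66, -0.17], 8], [[-43.0, 4.1, -10.2], [-0.04, -0.7, -0.3], 8], [[-44.1, 4.1, -10.8], [-0.01, -0.73, -0.43], 8], [[-45.1, 4.1, -11.3], [0.02, -0.77, -0.57], 8], [[-45.8, 4.2, -11.8], [0.05, -0.8, -0.7], 8], [[-46.4, 4.3, -12.2], [0.09, -0.82, -0.84], 8], [[-46.9, 4.4, -12.5], [0.12, -0.84, -0.97], 8], [[-47.1, 4.5, -12.8], [0.16, -0.86, -1.11], 8], [[-47.3, 4.6, -12.9], [0.2, -0.88, -1.25], 8], [[-47.2, 4.7, -13.0], [0.23, -0.89, -1.38], 8], [[-47.0, 4.7, -12.9], [0.27, -0.89, -1.52], 8]]'

```text
time: 21.72
tcp_pos: [640.1, 214.9, 555.9]
tool_rot: [-1.596, 0.101, -1.138]
wrist_force: [0.2, 0.6, -0.2]
grip_width: 79.6
```

Run:
```python
from hand import *
s=get_state(); q0=s['q']; print(s['time'],q0.round(2),s['tcp_pos'].round(0))
B=np.array([-.40,-.15,2.1,.15,.6,-.45])
n=int(np.ceil(max(abs(q0[3]-B[3])+abs(q0[5]-B[5]),0)/.17)); print(n)
rows(interp(q0,B,min(n,20)),8)
```

```text
21.725 [ 0.21 -0.11  2.2   2.68  0.53  0.5 ] [640. 215. 556.]
21
[[0.1, 0.4, -0.2], [-0.02, -0.03, -0.16], 8], [[0.2, 1.0, -0.4], [-0.04, -0.06, -0.31], 8], [[0.6, 1.8, -0.8], [-0.07, -0.09, -0.47], 8], [[1.0, 2.8, -1.2], [-0.09, -0.12, -0.62], 8], [[1.7, 3.9, -1.8], [-0.12, -0.15, -0.78], 8], [[2.5, 5.1, -2.4], [-0.15, -0.19, -0.93], 8], [[3.6, 6.5, -3.2], [-0.19, -0.23, -1.08], 8], [[4.8, 7.9, -4.1], [-0.23, -0.27, -1.23], 8], [[6.3, 9.4, -5.1], [-0.27, -0.32, -1.37], 8], [[8.0, 10.9, -6.3], [-0.31, -0.38, -1.52], 8], [[9.9, 12.4, -7.7], [-0.35, -0.43, -1.66], 8], [[11.9, 13.8, -9.3], [-0.40, -0.50, -1.79], 8], [[14.2, 15.1, -11.0], [-0.45, -0.57, -1.92], 8], [[16.6, 16.3, -12.9], [-0.51, -0.65, -2.05], 8], [[19.1, 17.3, -14.9], [-0.56, -0.74, -2.17], 8], [[21.8, 18.2, -17.2], [-0.62, -0.84, -2.28], 8], [[24.5, 18.9, -19.6], [-0.67, -0.96, -2.38], 8], [[27.3, 19.3, -22.2], [-0.73, -1.08, -2.48], 8], [[30.1, 19.5, -24.9], [-0.79, -1.21, -2.56], 8], [[32.9, 19.4, -27.8], [-0.84, -1.36, -2.63], 8]
```

Request:
carry_out --series '[[[0.1, 0.4, -0.2], [-0.02, -0.03, -0.16], 8], [[0.2, 1.0, -0.4], [-0.04, -0.06, -0.31], 8], [[0.6, 1.8, -0.8], [-0.07, -0.09, -0.47], 8], [[1.0, 2.8, -1.2], [-0.09, -0.12, -0.62], 8], [[1.7, 3.9, -1.8], [-0.12, -0.15, -0.78], 8], [[2.5, 5.1, -2.4], [-0.15, -0.19, -0.93], 8], [[3.6, 6.5, -3.2], [-0.19, -0.23, -1.08], 8], [[4.8, 7.9, -4.1], [-0.23, -0.27, -1.23], 8], [[6.3, 9.4, -5.1], [-0.27, -0.32, -1.37], 8], [[8.0, 10.9, -6.3], [-0.31, -0.38, -1.52], 8], [[9.9, 12.4, -7.7], [-0.35, -0.43, -1.66], 8], [[11.9, 13.8, -9.3], [-0.4, -0.5, -1.79], 8], [[14.2, 15.1, -11.0], [-0.45, -0.57, -1.92], 8], [[16.6, 16.3, -12.9], [-0.51, -0.65, -2.05], 8], [[19.1, 17.3, -14.9], [-0.56, -0.74, -2.17], 8], [[21.8, 18.2, -17.2], [-0.62, -0.84, -2.28], 8], [[24.5, 18.9, -19.6], [-0.67, -0.96, -2.38], 8], [[27.3, 19.3, -22.2], [-0.73, -1.08, -2.48], 8], [[30.1, 19.5, -24.9], [-0.79, -1.21, -2.56], 8], [[32.9, 19.4, -27.8], [-0.84, -1.36, -2.63], 8]]'

```text
time: 24.22
tcp_pos: [510.4, -184.6, 334.4]
tool_rot: [2.553, 0.111, 1.488]
wrist_force: [-0.6, -0.3, 0.5]
grip_width: 80.0
```

Run:
```python
from hand import *
s=get_state(); q0=s['q']; print(s['time'],q0.round(2),s['tcp_pos'].round(0))
for b in (100,60,0):
    p,A=hpose(0,1,.2,b); print(p.round(1)); delta(p,A)
c=cam('wrist','w11')
```

```text
24.225 [-0.41 -0.15  2.1   0.16  0.6  -0.46] [ 510. -185.  334.]
[ 404.6 -165.8  176.5]
shift cm [  2.75 -17.55   7.02] turn [0.3526 0.0981 0.0543]
[ 413.9 -166.6  137.6]
shift cm [  3.17 -18.92  10.76] turn [0.3526 0.0981 0.0543]
[ 427.9 -168.    79.2]
shift cm [  3.8  -20.97  16.36] turn [0.3526 0.0981 0.0543]
```

View pics/w11.png

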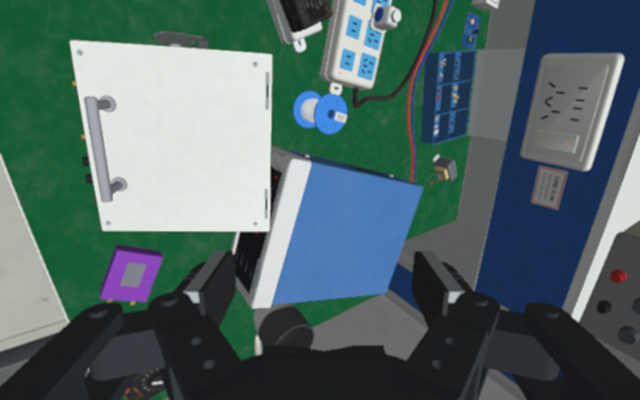

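Request:
carry_out --series '[[[0.5, -4, 1], [0.07, 0.02, 0.01], 6], [[1, -8, 2], [0.14, 0.04, 0.02], 5], [[1.6, -12, 3.5], [0.22, 0.06, 0.03], 5], [[2.2, -15.5, 5.2], [0.3, 0.08, 0.045], 5], [[2.7, -17.5, 7], [0.353, 0.098, 0.054], 5], [[3, -18.3, 9], [0.353, 0.098, 0.054], 5], [[3, -18.3, 9], [0.353, 0.098, 0.054], 5], [[3, -18.3, 9], [0.353, 0.098, 0.054], 5]]'

```text
time: 25.28
tcp_pos: [411.2, -162.4, 157.3]
tool_rot: [2.901, -0.005, 1.478]
wrist_force: [0.9, -0.7, 0.4]
grip_width: 49.8
```

Run:
```python
from hand import *
s=get_state(); q0=s['q']; print(s['time'],q0.round(2),s['tcp_pos'].round(0),s['grip_width'])
p,A=hpose(0,1,.2,0); delta(p,A)
c=cam('wrist','w12')
Rc,t=hingeT(fixp); bar=np.array([(-150,-48,34),(-150,48,34)])@Rc.T+t; px=proj(c,bar); print(px)
P=cloud(c); v,u=np.mgrid[0:400,0:640]
im=c['color'].copy(); cv2.line(im,tuple(px[0].round().astype(int)),tuple(px[1].round().astype(int)),(0,0,255),1); cv2.imwrite('pics/w12o.png',im)
L=(P-t)@Rc
kk=(abs(L[...,0]+150)<9)&(abs(L[...,1])<36)&(L[...,2]>25)&(L[...,2]<50); print('bar: n,x,topz',kk.sum(),np.median(L[kk][:,0]),np.percentile(L[kk][:,2],[50,90]))
kk=(L[...,0]>-120)&(L[...,0]<-20)&(abs(L[...,1])<80)&(abs(L[...,2])<15); print('cover',np.median(L[kk][:,2]))
```

```text
25.275 [-0.45  0.06  2.24  0.15  0.63 -0.47] [ 411. -162.  157.] 49.8324365377954
shift cm [-0.44 -0.19  7.98] turn [ 0.0047 -0.0051 -0.0007]
[[320.89654891 289.85079048]
 [320.47506981 152.55655543]]
bar: n,x,topz 1500 -149.8332548991856 [36.00586683 37.12802941]
cover 2.1680757568024083
```

View pics/w12o.png

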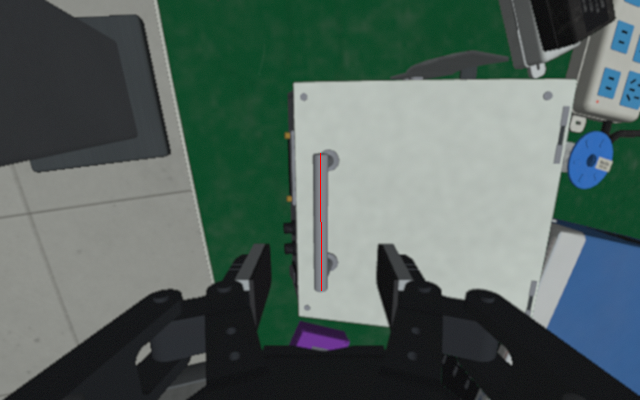

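Request:
carry_out --series '[[[-0.2, -0.1, 2.5], [0, 0, 0], 5], [[-0.4, -0.2, 5], [0, 0, 0], 5], [[-0.4, -0.2, 7], [0.005, -0.005, 0], 5], [[-0.4, -0.2, 7.9], [0.005, -0.005, 0], 5], [[-0.4, -0.2, 7.9], [0.005, -0.005, 0], 5]]'

```text
time: 25.95
tcp_pos: [428.4, -167.8, 80.6]
tool_rot: [2.904, 0.0, 1.477]
wrist_force: [0.2, 0.1, -0.4]
grip_width: 49.7
```

Request:
carry_out --series '[[[0, 0, 0], [0, 0, 0], 3.5], [[0, 0, 0], [0, 0, 0], 2], [[0, 0, 0], [0, 0, 0], 0.7], [[0, 0, 0], [0, 0, 0], 0.5], [[0, 0, 0], [0, 0, 0], 0.5], [[0, 0, 0], [0, 0, 0], 0.5], [[0, 0, 0], [0, 0, 0], 0.5]]' --newtons 70

```text
time: 26.82
tcp_pos: [427.4, -167.7, 80.4]
tool_rot: [2.905, 0.0, 1.477]
wrist_force: [-6.2, -3.1, 4.4]
grip_width: 7.5
```

Run:
```python
from hand import *
s=get_state(); q0=s['q']; print(s['time'],q0.round(2),s['tcp_pos'].round(1),s['grip_width'],s['wrist_force'].round(1))
c=cam('wrist','w13')
```

```text
26.825 [-0.44  0.24  2.26  0.19  0.42 -0.51] [ 427.4 -167.7   80.4] 7.548146817787802 [-6.2 -3.1  4.4]
```

View pics/w13.png

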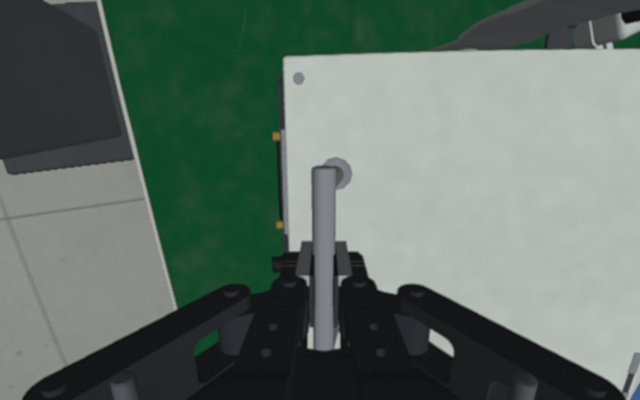

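```bash
cat > arc.py <<'E'
from hand import *
def arc(ops,p0,R0_,g=0.5):
    Rc,t=hingeT(fixp); ax=Rc[:,1]; out=[]
    for op in ops:
        D=R.from_rotvec(ax*op).as_matrix()  # test sign below
        p=t+D@(p0-t); A=D@R0_; dd=R0_.T@(p-p0)/10; r=R.from_matrix(R0_.T@A).as_rotvec()
        out.append('[[%.2f, %.2f, %.2f], [%.3f, %.3f, %.3f], %g]'%(*dd,*r,g))
    print(', '.join(out)); return p
E
python3 - <<'E'
from arc import *
s=get_state(); p0=s['tcp_pos']; R0_=R.from_euler('xyz',s['tool_rot']).as_matrix()
print(p0.round(1), arc(np.radians(np.r_[1,2,np.arange(4,29,2)]),p0,R0_).round(1))
print(np.degrees(R.from_matrix(hingeT(fixp,.5)[0]@hingeT(fixp)[0].T).as_rotvec()))
E
```

```text
[[-0.00, -0.02, -0.27], [0.017, 0.000, -0.000], 0.5], [[-0.00, -0.04, -0.54], [0.035, 0.000, -0.000], 0.5], [[-0.00, -0.06, -1.08], [0.070, 0.000, -0.000], 0.5], [[-0.00, -0.06, -1.62], [0.105, 0.000, -0.000], 0.5], [[-0.00, -0.04, -2.16], [0.140, 0.000, -0.000], 0.5], [[-0.00, -0.01, -2.70], [0.175, 0.000, -0.000], 0.5], [[-0.00, 0.05, -3.23], [0.209, 0.000, -0.000], 0.5], [[-0.00, 0.12, -3.77], [0.244, 0.000, -0.000], 0.5], [[-0.00, 0.21, -4.30], [0.279, 0.000, -0.000], 0.5], [[-0.00, 0.32, -4.83], [0.314, 0.000, -0.000], 0.5], [[-0.00, 0.45, -5.35], [0.349, 0.000, -0.000], 0.5], [[-0.00, 0.60, -5.87], [0.384, 0.000, -0.000], 0.5], [[-0.00, 0.77, -6.38], [0.419, 0.000, -0.000], 0.5], [[-0.00, 0.95, -6.89], [0.454, 0.000, -0.000], 0.5], [[-0.00, 1.15, -7.39], [0.489, 0.000, -0.000], 0.5]
[ 427.4 -167.7   80.4] [ 421.3 -167.2  155. ]
[ 2.67661983 28.52257516  0.        ]
```

Sign is right. I'll lift to about 28°, then measure.

Request:
carry_out --series '[[[0, -0.02, -0.27], [0.017, 0, 0], 0.5], [[0, -0.04, -0.54], [0.035, 0, 0], 0.5], [[0, -0.06, -1.08], [0.07, 0, 0], 0.5], [[0, -0.06, -1.62], [0.105, 0, 0], 0.5], [[0, -0.04, -2.16], [0.14, 0, 0], 0.5], [[0, 0, -2.7], [0.175, 0, 0], 0.5], [[0, 0.05, -3.23], [0.209, 0, 0], 0.5], [[0, 0.12, -3.77], [0.244, 0, 0], 0.5], [[0, 0.21, -4.3], [0.279, 0, 0], 0.5], [[0, 0.32, -4.83], [0.314, 0, 0], 0.5], [[0, 0.45, -5.35], [0.349, 0, 0], 0.5], [[0, 0.6, -5.87], [0.384, 0, 0], 0.5], [[0, 0.77, -6.38], [0.419, 0, 0], 0.5], [[0, 0.95, -6.89], [0.454, 0, 0], 0.5], [[0, 1.15, -7.39], [0.489, 0, 0], 0.5], [[0, 1.15, -7.39], [0.489, 0, 0], 0.5], [[0, 1.15, -7.39], [0.489, 0, 0], 0.5]]'

```text
time: 29.0
tcp_pos: [421.1, -167.2, 154.6]
tool_rot: [-2.888, 0.001, 1.477]
wrist_force: [-5.1, -1.8, -5.1]
grip_width: 7.5
```

```bash
cat > meas.py <<'E'
from arc import *
import sys
tag=sys.argv[1]
s=get_state(); print(s['time'],s['tcp_pos'].round(1),s['tool_rot'].round(3),s['grip_width'],s['wrist_force'].round(1))
g=s['tcp_pos']+R.from_euler('xyz',s['tool_rot']).as_matrix()[:,2]*(-18.7)
Rc,t=hingeT(fixp)
l=Rc.T@(g-t); print('grasp pt in closed hinge frame',l.round(1),'radius',np.hypot(l[0],l[2]).round(1),'angle',(np.degrees(np.arctan2(l[2],-l[0]))-np.degrees(np.arctan2(34,150))).round(2))
for n in ('top','scene','wrist'):
    c=cam(n,n+tag); P=cloud(c); L=(P-t)@Rc
    th_=np.degrees(np.arctan2(L[...,2],-L[...,0])); rr=np.hypot(L[...,0],L[...,2])
    m=(rr>40)&(rr<170)&(abs(L[...,1])<88)&(th_>20)&(th_<36)
    if n=='wrist': m&=(L[...,1]>30)
    Q=L[m]
    if len(Q)<50: print(n,'few',len(Q)); continue
    # plane fit robust: z = a x + b
    for it in range(15):
        A=np.c_[Q[:,0],Q[:,1],np.ones(len(Q))]; kk=np.linalg.lstsq(A,Q[:,2],rcond=None)[0]; e=Q[:,2]-A@kk; keep=abs(e)<max(2.5*np.median(abs(e)),1); Q=Q[keep]
    print(n,'cover angle',np.degrees(np.arctan(-kk[0])).round(2),'n',len(Q),'off at hinge',kk[2].round(1))
cv2.imwrite('pics/sz%s.png'%tag,cv2.resize(load('scene'+tag)['color'][120:240,290:430],None,fx=5.5,fy=5,interpolation=cv2.INTER_CUBIC))
E
python3 meas.py A
```

```text
29.0 [ 421.1 -167.2  154.6] [-2.888e+00  1.000e-03  1.477e+00] 7.452698754126782 [-5.1 -1.8 -5.1]
grasp pt in closed hinge frame [-116.2    0.2  101.3] radius 154.1 angle 28.32
top cover angle 27.0 n 478 off at hinge 5.3
scene cover angle 27.57 n 460 off at hinge 3.5
wrist cover angle 27.55 n 32134 off at hinge 2.4
```

View pics/szA.png

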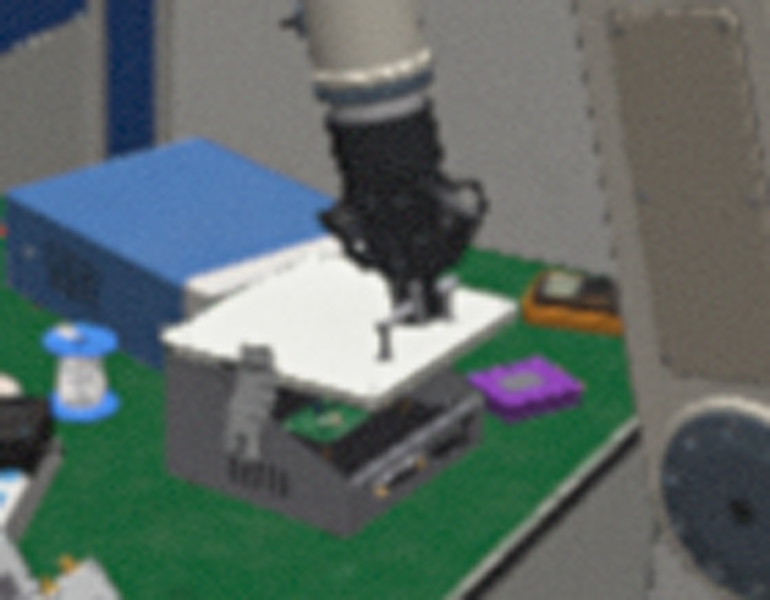

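View pics/wristA.png

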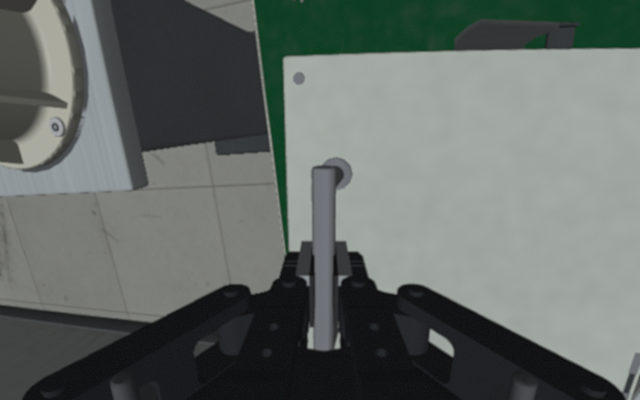

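```bash
cat > rel.py <<'E'
from arc import *
import sys
def plane(name,cam_only=True):
    c=load(name); P=cloud(c); Rm=cv2.Rodrigues(np.array(c['rvec'],float))[0]
    Q=P[70:230,360:600].reshape(-1,3); Q=Q[np.isfinite(Q).all(1)]; m=Q.mean(0); n=np.linalg.svd(Q-m,full_matrices=False)[2][2]; n*=np.sign(n[2]); return n,Rm@n
yh=hingeT(fixp)[0][:,1]
def ang(n): 
    x=np.cross(yh,[0,0,1]); return np.degrees(np.arctan2(n@x,n[2]))
a0,c0=plane('w13'); a1,c1=plane(sys.argv[1])
print('world normal tilt closed',ang(a0),'now',ang(a1),'diff',abs(ang(a0)-ang(a1)))
print('change in camera frame deg',np.degrees(np.arccos(np.clip(c0@c1,-1,1))))
Rc,t=hingeT(fixp)
def ga(p,rot):
    g=np.array(p)+R.from_euler('xyz',rot).as_matrix()[:,2]*(-18.7); l=Rc.T@(g-t); return np.degrees(np.arctan2(l[2],-l[0]))
s=get_state(); print('kin angle from closed',ga(s['tcp_pos'],s['tool_rot'])-ga([427.4,-167.7,80.4],[2.905,0,1.477]), 'tool rotation',np.degrees((R.from_euler('xyz',s['tool_rot'])*R.from_euler('xyz',[2.905,0,1.477]).inv()).magnitude()))
E
python3 rel.py wristA
python3 - <<'E'
import cv2,numpy as np
c=cv2.imread('pics/wristA.png'); cv2.imwrite('pics/wAq.png',cv2.resize(c[0:80,420:620],None,fx=4,fy=4,interpolation=cv2.INTER_CUBIC))
c=cv2.imread('pics/sceneA.png'); cv2.imwrite('pics/sAq.png',cv2.resize(c[170:230,315:375],None,fx=10,fy=10,interpolation=cv2.INTER_CUBIC))
E
```

```text
world normal tilt closed -25.313051550187133 now 2.579335613384677 diff 27.89238716357181
change in camera frame deg 0.18833198660399317
kin angle from closed 27.876565507167463 tool rotation 28.083195046547615
```

View pics/sAq.png

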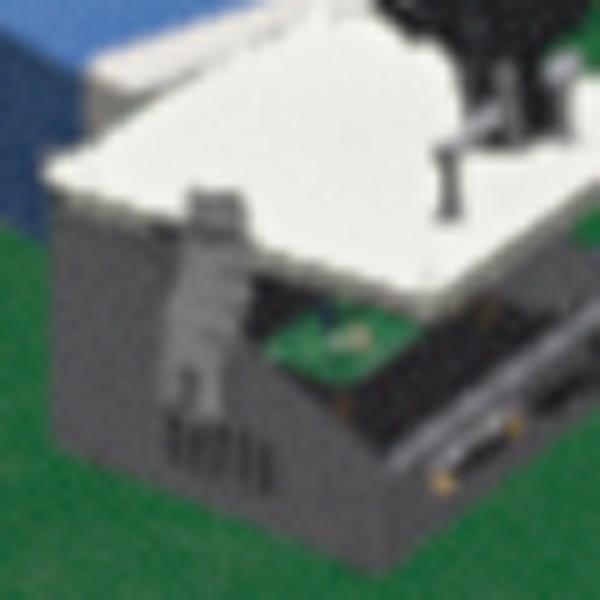

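View pics/wAq.png

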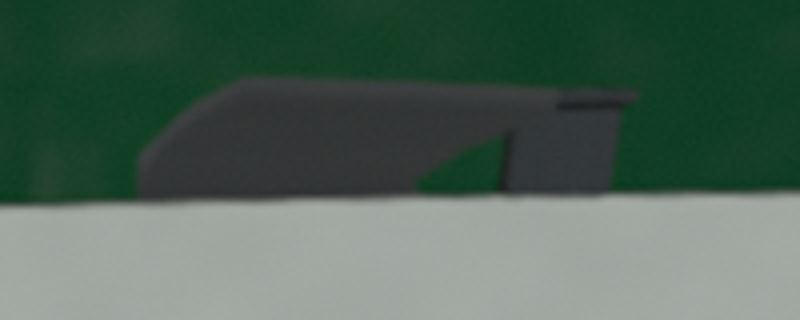

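Run:
```python
from arc import *
s=get_state(); arc(np.radians([1,2.1]),s['tcp_pos'],R.from_euler('xyz',s['tool_rot']).as_matrix())
```

```text
[[-0.00, -0.02, -0.27], [0.017, -0.000, -0.000], 0.5], [[-0.00, -0.04, -0.57], [0.037, -0.000, -0.000], 0.5]
```

Request:
carry_out --series '[[[0, -0.02, -0.27], [0.017, 0, 0], 0.5], [[0, -0.04, -0.57], [0.037, 0, 0], 0.5], [[0, -0.04, -0.57], [0.037, 0, 0], 0.5], [[0, -0.04, -0.57], [0.037, 0, 0], 0.5], [[0, -0.04, -0.57], [0.037, 0, 0], 0.5], [[0, -0.04, -0.57], [0.037, 0, 0], 0.5]]'

```text
time: 29.9
tcp_pos: [422.2, -167.3, 160.5]
tool_rot: [-2.85, 0.001, 1.477]
wrist_force: [-6.7, -2.2, -4.4]
grip_width: 7.8
```

```bash
python3 meas.py B; python3 rel.py wristB
python3 - <<'E'
import cv2,numpy as np
c=cv2.imread('pics/sceneB.png'); cv2.imwrite('pics/sBq.png',cv2.resize(c[150:290,240:400],None,fx=5,fy=4.2,interpolation=cv2.INTER_CUBIC))
c=cv2.imread('pics/topB.png'); cv2.imwrite('pics/tBq.png',cv2.resize(c[170:270,180:480],None,fx=2.6,fy=2.6,interpolation=cv2.INTER_CUBIC))
E
```

```text
29.9 [ 422.2 -167.3  160.5] [-2.850e+00  1.000e-03  1.477e+00] 7.803602919022119 [-6.7 -2.2 -4.4]
grasp pt in closed hinge frame [-112.1    0.2  105.8] radius 154.1 angle 30.55
top cover angle 30.57 n 325 off at hinge 2.7
scene cover angle 29.93 n 394 off at hinge 3.6
wrist cover angle 29.77 n 32067 off at hinge 2.5
world normal tilt closed -25.313051550187133 now 4.777167618419071 diff 30.090219168606204
change in camera frame deg 0.13985113594594317
kin angle from closed 30.081765789274016 tool rotation 30.240339319815455
```

View pics/sBq.png

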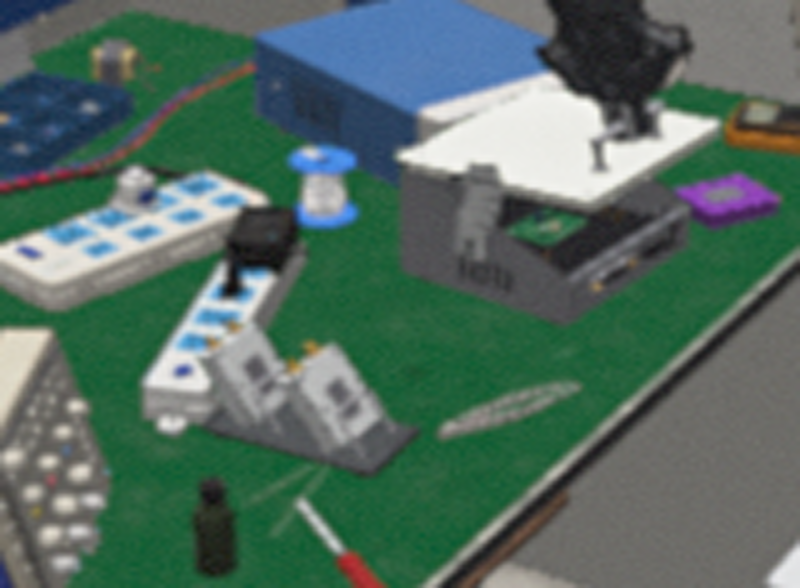

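View pics/tBq.png

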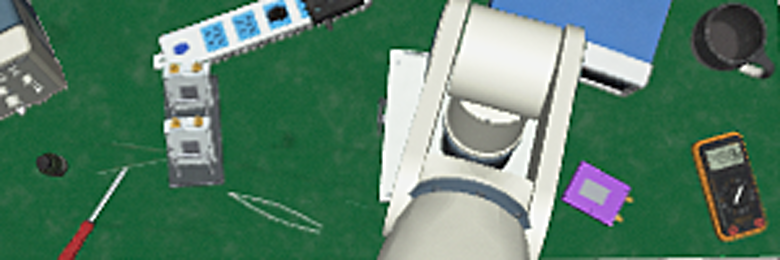

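The cover measures about 30.1° and the module still stands in the rack. Handing in while still holding.

```bash
python3 -c "
from rig import workorder,get_state
s=get_state(); print(s['time'],abs(s['dq']).max(),s['tcp_pos'])
print(workorder.hand_in())"
```

```text
30.05 0.001963692636162859 [ 422.1804647  -167.27448537  160.5333162 ]
the job is handed in; nothing more can be done
None
```

I stood the module in the front slot (slot 1) of the rack, plain end down, and let go of it. I then took the cover by its bar, lifted it to about 30°, and handed in at 30 s (limit 61 s), still holding it with 70 N grip.

**Module:** the last scene and top pictures show it leaning parallel to the stored module, connectors up. Nothing else on the bench looked moved.

**Cover angle:** the methods agree to within about 1°:

| Method | Angle |
|---|---|
| Wrist-camera cover tilt, change from closed | 30.1° |
| Arm position, change from closed | 30.1° |
| Rotation of the tool | 30.2° |
| Cover plane, wrist camera | 29.8° |
| Cover plane, scene camera | 29.9° |
| Cover plane, top camera (few visible points) | 30.6° |
| Arm position, absolute | 30.6° |

**Not confirmed:** I could not read the pointer against the long line itself. The scene picture is too coarse and the cover hides the scale from the wrist camera.

**Slip along the way:** my first approach to the rack ran into a limit on the fourth joint. I turned the wrist the other way round in free space and approached again. Nothing was touched.

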